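# Close up the biscuit counter

## Task

Close up the biscuit counter: hang the black-handled biscuit server by its eye on the red peg of the slanted rack, slid all the way down the peg with its blade pointing straight down the slope and resting on the rack, and put the blue lid on the white biscuit tub so that it sits seated and level. Work gently: do not press hard on the rack or the tub, drop the server or the lid, or tip the tub. Leave the palette knife hanging on the grey peg, and leave the plates and the cups where they stand.

Things in the scene. Friction and masses are not known exactly. Their poses are not given: they have to be found in the camera images.
- server: Biscuit server, loose, flat on the table, 215 mm long, 0.12 kg, flat underside. Origin: centre of the eye, on the underside; x from blade to eye, z up. Eye: black ring 30 mm across, 8 mm thick, 13 mm hole along z. Towards -x: black handle 18 mm wide, 12 mm thick (x -12 to -110 mm), neck 30 mm wide, steel blade 54 mm wide, 4 mm thick (to x -200 mm)
- server_eye (a point): middle of the server's eye, 4 mm above its underside
- server_grip (a point): good grip point on the server's handle: 72 mm from the eye, mid-thickness (6 mm above the underside); handle 18 mm wide along the server's y
- rack: Fixed steel rack 200 mm high; origin under the centre of its 200 x 200 mm grey foot (8 mm thick); front (-x) to the robot. Two flat bars along y form a slope falling to the robot at 40 degrees from level: the upper (24 mm wide) bears the pegs, red at the -y side, grey 100 mm from it at +y; the lower lies 120 mm down the slope. Hung tools rest on both; between and below the bars it is open
- peg: Red peg fixed on the rack's upper bar: 10 mm in diameter, 35 mm long, with a blunt flat end. Origin: its root, in the plane of the bars' faces, 190 mm above the table. z along the peg to its free end, 40 degrees off vertical towards the robot; x up the slope: a hung server has its axes along the peg's and its underside at about z = 0
- tub: White open biscuit tub, loose, 0.4 kg, 80 mm high, 100 mm across the rim, wall 4 mm (mouth 92 mm), origin at the centre of its underside; biscuits lie in the lower half
- tub_rim (a point): centre of the tub's mouth, at rim height
- lid: Blue lid, loose, on the table at the start, 80 g: disc 110 mm across, 4 mm thick, with a centring plug below (84 mm across, 6 mm deep) and a yellow knob above (24 mm across, from 10 to 36 mm above the origin). Origin: centre of the plug's underside, z up
- lid_seat (a point): centre of the lid's disc underside, which comes to lie on the tub's rim (6 mm above the lid's origin)
- lid_knob (a point): middle of the lid's knob, 23 mm above the lid's origin
- knife: palette knife with a wooden handle, loose, hanging on the grey peg; 190 mm long, 22 mm wide; leave it. Origin: centre of its eye on the underside
- plates: stack of white plates, 150 mm across, 45 mm high, loose; leave it. Origin: centre of its underside
- cups: stack of nested white cups, 74 mm across, 138 mm high, loose; leave it. Origin: centre of its underside
There are look-alikes about, which are no part of the job. Leave any brown or orange look-alike of the server alone.

How it is judged:
At the end, for the whole second after the job is handed in: Server eye round the red peg (7 mm), under 14 mm up it; blade down the slope (0.3 rad), server within 0.2 rad of the slope; lid centred on the tub within 6 mm, seated within 4 mm, level within 0.06 rad; tub upright on the table; all at rest (x of server_eye in the frame of peg between -0.007 and 0.007 m and y of server_eye in the frame of peg between -0.007 and 0.007 m and z of server_eye in the frame of peg between -0.002 and 0.014 m and x of server_grip in the frame of peg below -0.05 m and angle between the x axis of server and the x axis of peg, either way round below 0.3 rad and angle between the z axis of server and the z axis of peg, either way round below 0.2 rad and horizontal distance between lid_seat and tub_rim below 0.006 m and z of lid_seat in the frame of tub between 0.076 and 0.084 m and angle between each of lid, tub's own z axis and vertical below 0.06 rad and height (world z) of tub below 0.005 m and linear speed of each of server, lid, tub below 0.03 m/s); the robot touches nothing.
It fails at once if the server or the gripper pressed hard (over 60 N) on the rack (contact force between any of server, the arm, the fingers and rack above 60 N).
It fails at once if the lid pressed hard (over 60 N) on the tub (contact force between lid and tub above 60 N).
It fails at once if the server or the lid dropped (falling free faster than 0.65 m/s) ((linear speed of server above 0.65 m/s and contact force between the fingers and server below 0.01 N) or (linear speed of lid above 0.65 m/s and contact force between the fingers and lid below 0.01 N)).
It fails at once if the tub tipped by more than 0.5 rad (angle between tub's own z axis and vertical above 0.5 rad).
It fails at once if the palette knife, the plates or the cups moved more than 30 mm (distance of any of knife, plates, cups from where it was at the start of the episode above 0.03 m).
It also fails if it takes over 64 s, if anything falls off the work surface, if the arm or the gripper's body presses on something with over 40 N, if the wrist force passes 120 N, or if a joint passes its speed limit or range.

## Robot

A 6-joint arm with a two-finger parallel gripper is mounted at the origin on the work surface. World frame = base frame: x ahead of the robot, y to its left, z up, the work surface at z = 0. Lengths are in m, angles in rad, forces in N, time in s.
With the tool pointing down it reaches from about 0.375 to 0.9 m from the base axis. Payload 3.1 kg.
Tool frame: the origin (TCP) lies midway between the tips of the shut fingers; the grasp point (between the pads) lies 19 mm behind it; x points along the fingers, z is the direction in which the jaws open and shut, and the axes are right-handed (so a half turn about x gives the same grasp; the last joint's range is limited). The gripper opens to 87 mm and grips with 3 to 60 N. Pads are 19 mm wide; open, the fingers measure 117 mm over their backs; the gripper's body (75 mm by 190 mm) begins 51 mm behind the grasp point.
Start: joints at [-1.337, 0.527, 1.433, -0, 1.181, -0.178], TCP at [0.25, -0.573, 0.201] pointing down, gripper open.
Joint ranges: [-3.08, 3.08], [-0.75, 2.2], [0.22, 2.44], [-1.43, 4.57], [0, 2.65], [-2.85, 2.85]. Speed limits (rad/s): [2.79, 2.79, 3.14, 3.14, 3.14, 3.14].

## Interface

Orientations are given as a unit quaternion [x, y, z, w].
In Python, from rig import robot, optics, workorder gives the robot as it stands.
- The arm moves only by the tool arm_command, never from a script. Its argument "plan" is a list of rows, each a list of 7 numbers: the shift along the tool's x, y, z in cm, then the turn, a rotation vector about the tool's x, y, z in rad, then the finger opening in cm, from 0 to 8.7. In form: [[x, y, z, ax, ay, az, gripper], ...]. A call has 1 to 12 rows; each row shifts and turns the pose as measured when the row begins, along the tool's axes as they then stand; what a row does not reach is not made up. A row lasts 1/8 s, in which the tool goes at most 62.5 mm and 10.7 degrees, less where a joint would pass 70% of its speed; a pose out of reach is approached as far as the arm can. A call with a gripper value outside its range is refused whole. The fingers move at their own pace and stop on an object; "grip_force" is the grip in N (left out, the last holds). Time passes only in rows, so rows that do not move let the fingers close. It gives the time, the measured TCP pose, the force and the opening at its end, in the units of the state.
- robot.get_obs(): the state, without advancing time (a new reading comes with each control period).
- optics.camera(name): name is "scene" or "top" or "wrist"; returns (picture, depth): 420x560x3 uint8, blue, green, red; 420x560 float32, m along the optical axis (not along the pixel's ray), 0 where there is no reading.
- optics.camera_info(name): a dict with "mtx" (3x3 intrinsics, pixels), "k1" (the pictures are not rectified: a ray, as slopes to the right and down, at radius r is drawn at 1 + k1 r^2 times it, then the intrinsics apply), "position" and "rotation" of the camera in the world; the wrist camera has in their place "tool_from_camera" (4x4, takes a point from camera to tool coordinates, whose origin is the TCP and whose axes are the tool frame's). Camera axes: x right, y down, z forward; pixel columns grow to the right and rows downward; lengths in m; the calibration is good to about 2 mm. A picture is of the moment at which its call begins: read the wrist's pose just before it. camera_info takes no time and is no camera call.
- workorder.hand_in(): hands the job in, once; it reports no verdict.
The state is a dict: "time": time; "q": joint angles; "joint_velocities": joint speeds; "joint_torque": joint torques, N m; "position": TCP position; "tool_rot": TCP orientation; "ft_force": force on the tool from outside, world axes, zero at the start; "moment": the same for the moment, N m; "grip_width": finger opening in m.
Only numpy, scipy, OpenCV 4.12 (cv2) and the standard library are available. Lean on these libraries where they do the work, as an engineer would, in place of code of your own. Each camera call takes 0.05 s, during which the arm holds its last target. There are 200 camera calls.

## Working session

There is one attempt and no reset: what is moved stays moved. The work goes in short steps, Python scripts to look and compute and a tool call to move; the robot and the scene stay as the last step left them, time stands still between calls to the robot, and variables do not carry over. Pictures are saved under pics/ and viewed, about 8 in all and at most 12, crops included, and the job is handed in when it is done.

Besides the shell and the picture viewer there is one more tool, called as name(argument=value, ...) on one line, values as JSON. arm_command: Moves the arm, as the interface text tells. Its arguments: {"type":"object","properties":{"plan":{"type":"array"},"grip_force":{"type":"number"}},"required":["plan"]}

```bash
mkdir -p pics
cat > h.py <<'E'
import numpy as np, cv2
from scipy.spatial.transform import Rotation as R
from rig import robot, optics, workorder
def cam(n):
    o=robot.get_obs(); i=optics.camera_info(n); im,d=optics.camera(n)
    if n=="wrist":
        T=np.array(i["tool_from_camera"]); Rt=R.from_quat(o["tool_rot"]).as_matrix()
        Rc=Rt@T[:3,:3]; p=Rt@T[:3,3]+np.array(o["position"])
    else:
        p=np.array(i["position"]); Rc=np.array(i["rotation"])
        if Rc.shape!=(3,3): Rc=R.from_quat(Rc.ravel()).as_matrix()
    return dict(im=im,d=d,p=p,R=Rc,K=np.array(i["mtx"]),k1=i["k1"])
def slopes(c,uv):
    uv=np.atleast_2d(np.asarray(uv,float)); k=np.array([c["k1"],0,0,0,0.])
    return cv2.undistortPoints(uv[:,None],c["K"],k)[:,0]
def rays(c,uv):
    s=slopes(c,uv); return np.c_[s,np.ones(len(s))]@c["R"].T   # unit depth
def plane(c,uv,z):
    r=rays(c,uv); return c["p"]+r*((z-c["p"][2])/r[:,2])[:,None]
def pts(c,uv):
    uv=np.atleast_2d(uv); d=c["d"][np.int32(uv[:,1].round()),np.int32(uv[:,0].round())]
    return c["p"]+rays(c,uv)*d[:,None]
def proj(c,P):
    q=(np.atleast_2d(P)-c["p"])@c["R"]
    return cv2.projectPoints(q[:,None],np.zeros(3),np.zeros(3),c["K"],np.array([c["k1"],0,0,0,0.]))[0][:,0]
def tri(c1,u1,c2,u2):
    a=rays(c1,u1)[0];b=rays(c2,u2)[0]
    t=np.linalg.lstsq(np.c_[a,-b],c2["p"]-c1["p"],rcond=None)[0]
    x=c1["p"]+a*t[0];y=c2["p"]+b*t[1]; return (x+y)/2,np.linalg.norm(x-y)
def blobs(c,lo,hi,amin=40):
    m=cv2.inRange(cv2.cvtColor(c["im"],cv2.COLOR_BGR2HSV),lo,hi)
    n,l,s,ce=cv2.connectedComponentsWithStats(m)
    return [(ce[i].round(1).tolist(),s[i].tolist()) for i in range(1,n) if s[i,4]>amin],l
E
python3 - <<'E'
from h import *
print(robot.get_obs())
for n in("scene","top","wrist"):
    c=cam(n); cv2.imwrite(f"pics/a_{n}.png",c["im"]); print(n,c["p"],c["R"].round(3).tolist(),c["K"].tolist(),c["k1"])
    for k,lo,hi in(("red",(0,150,80),(6,255,255)),("blue",(95,120,60),(130,255,255)),("yel",(20,130,100),(35,255,255)),("black",(0,0,0),(179,120,55))): print(k,blobs(c,lo,hi)[0][:8])
print(optics.camera_info("wrist")["tool_from_camera"])
E
```

```text
{'time': 0.0, 'q': array([-1.33750063e+00,  5.28480732e-01,  1.43388734e+00, -2.11563921e-05,
        1.18141927e+00, -1.78539218e-01]), 'joint_velocities': array([ 0.00110335,  0.00147807,  0.0007492 ,  0.00094434, -0.00109596,
        0.0008653 ]), 'joint_torque': array([-5.03573665e-04, -4.40045357e+01, -1.76593155e+01,  6.33445289e-02,
        5.83299925e-02, -1.69665982e-04]), 'position': array([ 0.24999739, -0.57197133,  0.20016751]), 'tool_rot': array([ 0.38773005,  0.59223901, -0.3866732 ,  0.59110253]), 'ft_force': array([0.03707187, 0.0584287 , 0.56710474]), 'moment': array([-0.02051631, -0.06470194,  0.01034753]), 'grip_width': 0.08722763408590815}
scene [ 1.25765442 -0.50380237  1.13044568] [[0.566, 0.622, -0.541], [0.824, -0.428, 0.37], [-0.002, -0.655, -0.755]] [[433.61979818573, 0.0, 285.4783576989528], [0.0, 433.61979818573, 214.18276524469093], [0.0, 0.0, 1.0]] 0.03560730424755099
red []
blue [([527.1, 162.6], [516, 149, 29, 32, 475]), ([180.7, 268.1], [164, 254, 35, 29, 646])]
yel []
black [([118.1, 87.3], [0, 0, 266, 227, 22680]), ([253.3, 9.1], [225, 0, 55, 19, 91
[... 718 characters left out ...]
, 357, 181, 31, 2551]), ([287.5, 405.2], [270, 389, 36, 31, 847])]
wrist [ 0.32010342 -0.54252345  0.38264231] [[0.401, -0.88, -0.253], [-0.916, -0.386, -0.11], [-0.001, 0.276, -0.961]] [[313.36866593167656, 0.0, 276.95784438854633], [0.0, 313.36866593167656, 211.21026800533542], [0.0, 0.0, 1.0]] -0.03997721784949514
red []
blue []
yel []
black [([105.4, 82.2], [97, 76, 17, 14, 41]), ([272.5, 349.8], [0, 243, 560, 177, 64808])]
[[-1.17825090e-03 -2.76094703e-01  9.61129714e-01 -1.82368482e-01]
 [ 9.84257950e-04 -9.61130235e-01 -2.76093647e-01  7.61093124e-02]
 [ 9.99998821e-01  6.20691975e-04  1.40420097e-03  6.33594518e-04]
 [ 0.00000000e+00  0.00000000e+00  0.00000000e+00  1.00000000e+00]]
```

```bash
python3 -c "
import cv2,numpy as np
a=cv2.imread('pics/a_top.png');cv2.imwrite('pics/b_top.png',cv2.resize(a,(800,600)))
b=cv2.imread('pics/a_scene.png');cv2.imwrite('pics/b_scene.png',cv2.resize(b,(800,600)))"
```

```text
(no output)
```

View pics/b_top.png

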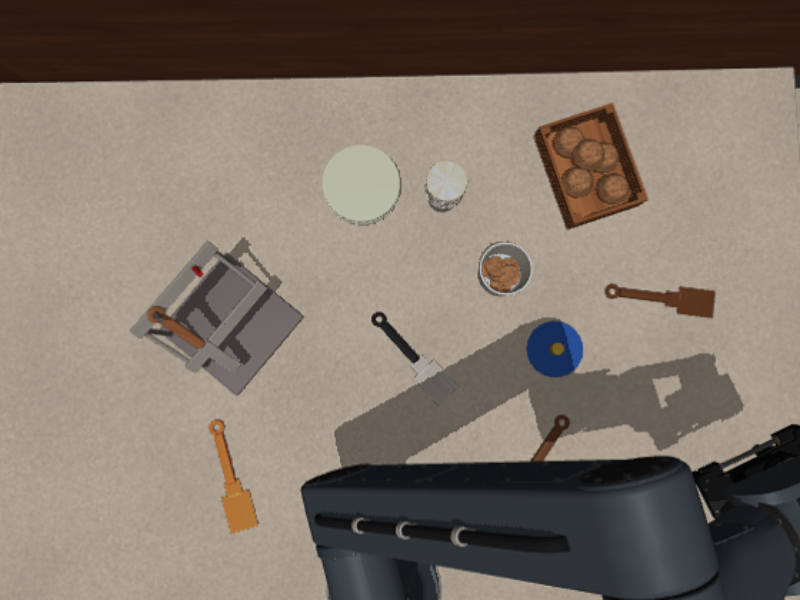

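View pics/b_scene.png

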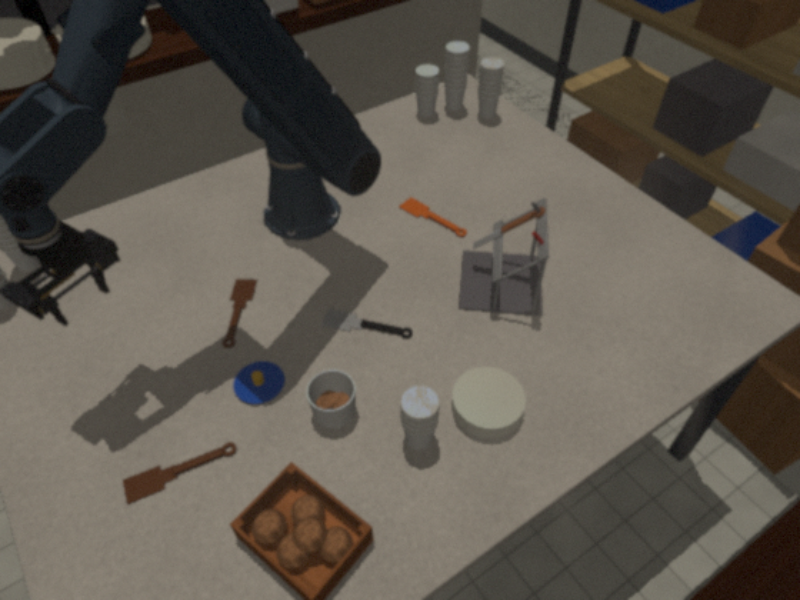

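Run:
```python
from h import *
t=cam("top"); s=cam("scene")
cv2.imwrite("pics/crop1.png",np.hstack([cv2.resize(t["im"][160:300,85:225],None,fx=3,fy=3,interpolation=2),cv2.resize(t["im"][200:300,235:335],(380,420),interpolation=2)]))
for n,c in(("top",t),("scene",s)):
    hsv=cv2.cvtColor(c["im"],cv2.COLOR_BGR2HSV)
    m=(((hsv[...,0]<6)|(hsv[...,0]>172))&(hsv[...,1]>150)&(hsv[...,2]>60)).astype(np.uint8)
    k,l,st,ce=cv2.connectedComponentsWithStats(m)
    for i in range(1,k):
        if st[i,4]>8: print(n,"red",ce[i],st[i], pts(c,ce[i]))
b,l=blobs(t,(0,0,0),(179,120,55)); print(b)
# server black blob
i=l[236,276]; ys,xs=np.nonzero(l==i) if i else ([],[]); print(i,len(xs))
if not i: i=l[int(235),int(272)]; ys,xs=np.nonzero(l==i)
P=plane(t,np.c_[xs,ys],0.008); mu=P.mean(0); u,sv,vt=np.linalg.svd(P-mu); print("handle",mu,vt[0],((P-mu)@vt[0]).min(),((P-mu)@vt[0]).max())
for uv,z in(((265.3,223.5),.008),):print("eye",plane(t,[uv],z))
# lid
print("lid",plane(t,[(387.9,244)],.01),"knob",pts(t,[(390,243.8)]))
print("tub",pts(t,[(353.5,173)]),plane(t,[(353.5,188)],.08))
```

```text
top red [137.92857143 189.5       ] [135 186   7   8  28] [[0.58586184 0.29261633 0.22076717]]
[([276.3, 235.8], [260, 219, 34, 35, 266]), ([438.2, 352.0], [211, 297, 349, 123, 12082]), ([315.9, 372.1], [219, 357, 181, 31, 2556]), ([287.5, 405.2], [270, 389, 36, 31, 844])]
27 266
handle [ 0.47727249 -0.0322296   0.008     ] [-7.51415096e-01 -6.59829791e-01 -5.83756298e-18] -0.06130341267809623 0.060827789733481616
eye [[ 0.51221358 -0.00233215  0.008     ]]
lid [[ 0.44694229 -0.34139599  0.01      ]] knob [[ 0.44689865 -0.34212713  0.03264843]]
tub [[ 0.64140684 -0.24646257  0.051882  ]] [[ 0.59648254 -0.2405385   0.08      ]]
```

View pics/crop1.png

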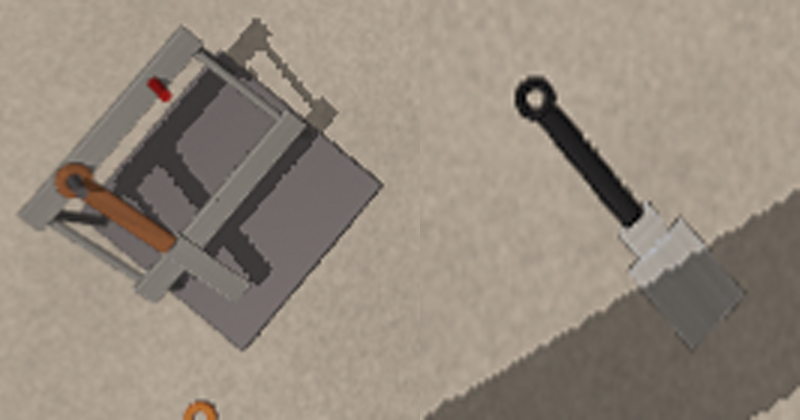

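```bash
cat >> h.py <<'E'
def frame(x,z):
    x=np.array(x,float);x/=np.linalg.norm(x);z=np.array(z,float);z-=x*(x@z);z/=np.linalg.norm(z)
    return np.c_[x,np.cross(z,x),z]
def plan(p,Rm,n=None,step=5.5,turn=.17):
    o=robot.get_obs(); p0=np.array(o["position"]);r0=R.from_quat(o["tool_rot"]); r1=R.from_matrix(Rm)
    w=(r0.inv()*r1).as_rotvec(); d=np.array(p)-p0
    n=n or int(max(np.ceil(np.linalg.norm(d)*100/step),np.ceil(np.linalg.norm(w)/turn),1))
    print("p0",p0.round(4),"q",np.round(o["q"],2),"rows",n,"t",round(o["time"],2))
    for i in range(n):
        Ri=r0*R.from_rotvec(w*i/n); print((Ri.inv().apply(d/n)*100).round(2).tolist(),(w/n).round(3).tolist())
def where():
    o=robot.get_obs(); print("t",round(o["time"],2),"p",np.round(o["position"],4),"F",np.round(o["ft_force"],1),"w",round(o["grip_width"],4)); return np.array(o["position"]),R.from_quat(o["tool_rot"]).as_matrix()
E
python3 - <<'E'
from h import *
p,M=where(); print(M.round(3))
u=np.array([.7514,.6598,0]); y=np.array([-.6598,.7514,0])
for sg in(1,-1): plan([.458,-.05,.15],frame([0,0,-1],sg*y))
E
```

```text
t 0.25 p [ 0.2501 -0.5724  0.2007] F [0.4 0.1 0.2] w 0.0872
[[-0.     0.916  0.4  ]
 [ 0.001  0.4   -0.916]
 [-1.     0.    -0.001]]
p0 [ 0.2501 -0.5724  0.2007] q [-1.34  0.53  1.43 -0.    1.18 -0.18] rows 17 t 0.25
[0.3, 2.35, -2.33] [0.167, -0.0, 0.0]
[0.3, 1.93, -2.68] [0.167, -0.0, 0.0]
[0.3, 1.46, -2.97] [0.167, -0.0, 0.0]
[0.3, 0.95, -3.17] [0.167, -0.0, 0.0]
[0.3, 0.41, -3.28] [0.167, -0.0, 0.0]
[0.3, -0.14, -3.3] [0.167, -0.0, 0.0]
[0.3, -0.69, -3.23] [0.167, -0.0, 0.0]
[0.3, -1.21, -3.08] [0.167, -0.0, 0.0]
[0.3, -1.71, -2.83] [0.167, -0.0, 0.0]
[0.3, -2.15, -2.51] [0.167, -0.0, 0.0]
[0.3, -2.54, -2.12] [0.167, -0.0, 0.0]
[0.3, -2.86, -1.67] [0.167, -0.0, 0.0]
[0.3, -3.09, -1.17] [0.167, -0.0, 0.0]
[0.3, -3.24, -0.64] [0.167, -0.0, 0.0]
[0.3, -3.31, -0.09] [0.167, -0.0, 0.0]
[0.3, -3.28, 0.46] [0.167, -0.0, 0.0]
[0.3, -3.15, 0.99] [0.167, -0.0, 0.0]
p0 [ 0.2501 -0.5724  0.2007] q [-1.34  0.53  1.43 -0.    1.18 -0.18] rows 11 t 0.25
[0.46, 3.63, -3.6] [-0.028, -0.0, -0.0]
[0.46, 3.73, -3.49] [-0.028, -0.0, -0.0]
[0.46, 3.83, -3.39] [-0.028, -0.0, -0.0]
[0.46, 3.92, -3.28] [-0.028, -0.0, -0.0]
[0.46, 4.01, -3.17] [-0.028, -0.0, -0.0]
[0.46, 4.1, -3.05] [-0.028, -0.0, -0.0]
[0.46, 4.18, -2.94] [-0.028, -0.0, -0.0]
[0.46, 4.26, -2.82] [-0.028, -0.0, -0.0]
[0.46, 4.34, -2.7] [-0.028, -0.0, -0.0]
[0.46, 4.42, -2.57] [-0.028, -0.0, -0.0]
[0.46, 4.49, -2.45] [-0.028, -0.0, -0.0]
```

arm_command(plan=[[0.3,3.6,-3.6,-0.03,0,0,8.7],[0.3,3.7,-3.5,-0.03,0,0,8.7],[0.3,3.8,-3.4,-0.03,0,0,8.7],[0.3,3.9,-3.3,-0.03,0,0,8.7],[0.3,4.0,-3.2,-0.03,0,0,8.7],[0.3,4.1,-3.1,-0.03,0,0,8.7],[0.3,4.2,-3.0,-0.03,0,0,8.7],[0.3,4.3,-2.8,-0.03,0,0,8.7],[0.3,4.3,-2.7,-0.03,0,0,8.7],[0.3,4.4,-2.6,-0.03,0,0,8.7],[0.3,4.4,-2.5,0,0,0,8.7]], grip_force=30)

```text
time: 1.62
position: [0.455, -0.0372, 0.1663]
tool_rot: [0.293, 0.64, -0.295, 0.646]
ft_force: [1.1, -0.9, 0.5]
grip_width: 0.087
```

Run:
```python
from h import *
p,M=where(); print(M.round(3))
c=cam("wrist"); cv2.imwrite("pics/w1.png",c["im"]); np.save("w1.npy",c,allow_pickle=True)
b,l=blobs(c,(0,0,0),(179,120,60),100); print(b)
print("pred eye/grip px",proj(c,[[.512,-.002,.008],[.458,-.05,.012]]))
```

```text
t 1.62 p [ 0.455  -0.0372  0.1663] F [ 1.1 -0.9  0.5] w 0.087
[[ 0.006  0.757  0.654]
 [-0.006  0.654 -0.757]
 [-1.     0.001  0.009]]
[([286.1, 180.1], [274, 126, 26, 102, 1422]), ([271.8, 349.3], [0, 243, 560, 177, 65146])]
pred eye/grip px [[284.67821014 131.06533069]
 [285.24638783 198.4145195 ]]
```

View pics/w1.png

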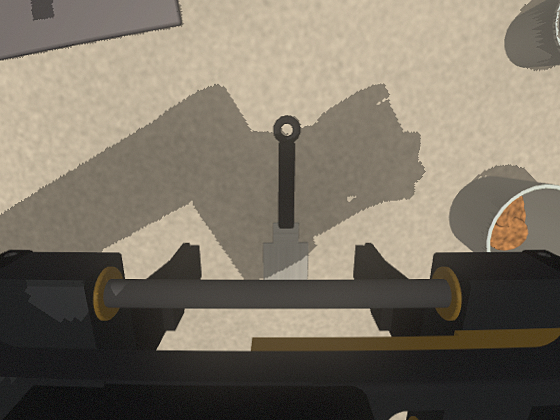

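Run:
```python
from h import *
w=np.load("w1.npy",allow_pickle=True).item()
def eye(c,win):
    x0,x1,y0,y1=win; g=cv2.cvtColor(c["im"],cv2.COLOR_BGR2GRAY)[y0:y1,x0:x1]
    m=(g<70).astype(np.uint8); ct,h=cv2.findContours(m,cv2.RETR_CCOMP,cv2.CHAIN_APPROX_NONE)
    k=[i for i in range(len(ct)) if h[0][i][3]>=0 and cv2.contourArea(ct[i])>3]; return [np.array(cv2.minEnclosingCircle(ct[i])[0])+[x0,y0] for i in k]
t=cam("top"); ew=eye(w,(265,310,110,150)); et=eye(t,(255,280,213,235)); print(ew,et)
print("tri",tri(w,[ew[0]],t,[et[0]])); e=plane(w,[ew[0]],.006)[0]; print("wrist eye z=.006",e, "top",plane(t,[et[0]],.006))
g=cv2.cvtColor(w["im"],cv2.COLOR_BGR2GRAY)
mid=[];
for r in range(150,222,6):
    x=270+np.nonzero(g[r,270:305]<60)[0]; mid.append([x.mean(),r])
P=plane(w,mid,.012); u=np.linalg.svd(P-P.mean(0))[2][0]; u*=np.sign(u[0]); print("dir",u,np.degrees(np.arctan2(u[1],u[0])))
gp=e-.072*u; print("grip",gp, "line check", P.mean(0))
plan([gp[0],gp[1],.05],frame([0,0,-1],[u[1],-u[0],0]))
print(pts(w,[(287,180)]))
```

```text
[array([290.5, 137. ]), array([277.5, 128. ]), array([286.35593224, 129.24576187]), array([294. , 127.5]), array([282.5, 121.5]), array([293. , 120.5]), array([289.89999962, 120.89999962]), array([289.5, 118. ]), array([280.5, 125. ])] []Traceback (most recent call last):
  File "<stdin>", line 8, in <module>
IndexError: list index out of range
```

Run:
```python
from h import *
w=np.load("w1.npy",allow_pickle=True).item(); t=cam("top")
ew=(286.4,129.2); et=(265.3,223.4)
print("tri",tri(w,[ew],t,[et])); e=plane(w,[ew],.006)[0]; print("wrist eye z=.006",e, "top",plane(t,[et],.006))
g=cv2.cvtColor(w["im"],cv2.COLOR_BGR2GRAY)
mid=[[270+np.nonzero(g[r,270:305]<60)[0].mean(),r] for r in range(150,222,6)]
P=plane(w,mid,.012); u=np.linalg.svd(P-P.mean(0))[2][0]; u*=np.sign(u[0]); print("dir",u,np.degrees(np.arctan2(u[1],u[0])))
gp=e-.072*u; print("grip",gp, "off-line",np.cross(u,P.mean(0)-e)[2])
plan([gp[0],gp[1],.05],frame([0,0,-1],[u[1],-u[0],0]))
print(pts(w,[(287,180)]))
```

```text
tri (array([ 0.51425364, -0.00244315, -0.01031359]), np.float64(0.001441099236746322))
wrist eye z=.006 [ 0.51464914 -0.0021991   0.006     ] top [[ 0.51262619 -0.00229733  0.006     ]]
dir [0.75473188 0.65603338 0.        ] 40.99805281014216
grip [ 0.46030844 -0.0494335   0.006     ] off-line 0.0002572552964935429
p0 [ 0.4544 -0.0365  0.1661] q [-0.32  0.35  1.89 -0.    0.89  0.53] rows 3 t 1.77
[3.87, -0.14, 0.42] [0.001, 0.003, -0.0]
[3.87, -0.13, 0.43] [0.001, 0.003, -0.0]
[3.87, -0.13, 0.44] [0.001, 0.003, -0.0]
[[ 0.47458086 -0.03805474  0.01068564]]
```

arm_command(plan=[[4,-0.1,0.4,0,0,0,8.7],[4,-0.1,0.4,0,0,0,8.7],[4,-0.1,0.4,0,0,0,8.7],[0,0,0,0,0,0,6]])

```text
time: 2.28
position: [0.4637, -0.0537, 0.045]
tool_rot: [0.292, 0.638, -0.295, 0.649]
ft_force: [-0.4, -0.4, 1.0]
grip_width: 0.0824
```

Run:
```python
from h import *
u=np.array([.7547,.656])
plan([.4603,-.0494,.003],frame([0,0,-1],[u[1],-u[0],0]),n=1)
c=cam("wrist"); g=cv2.cvtColor(c["im"],cv2.COLOR_BGR2GRAY); cv2.imwrite("pics/w2.png",c["im"])
print("pred eye px",proj(c,[[.5146,-.0022,.008],[.4603,-.0494,.012]]))
```

```text
p0 [ 0.4637 -0.0537  0.045 ] q [-0.35  0.59  1.97 -0.01  0.57  0.51] rows 1 t 2.27
[4.19, 0.01, -0.61] [-0.001, 0.015, -0.003]
pred eye px [[266.61174916 127.14963246]
 [267.35549989 229.44449931]]
```

View pics/w2.png

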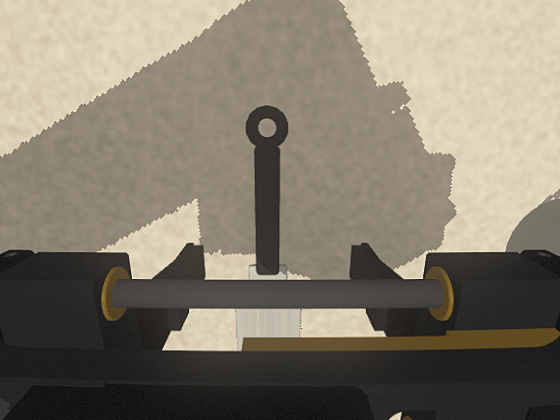

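arm_command(plan=[[2,0,-0.6,0,0.015,0,6],[1.5,0,0,0,0,0,5],[0.5,0,0,0,0,0,4],[0,0,0,0,0,0,4]])

```text
time: 2.82
position: [0.4654, -0.0526, 0.0104]
tool_rot: [0.295, 0.638, -0.293, 0.649]
ft_force: [-0.6, -0.7, 0.2]
grip_width: 0.043
```

Run:
```python
from h import *
plan([.4603,-.0494,.003],frame([0,0,-1],[.656,-.7547,0]),n=1)
```

```text
p0 [ 0.4654 -0.0526  0.0104] q [-0.35  0.67  1.98  0.01  0.48  0.5 ] rows 1 t 2.83
[0.73, -0.18, -0.59] [-0.002, 0.013, -0.01]
```

arm_command(plan=[[0.4,-0.1,-0.6,0,0.013,-0.01,4],[0.3,0,0,0,0,0,4],[0,0,0,0,0,0,4]])

```text
time: 3.2
position: [0.4613, -0.0486, 0.0041]
tool_rot: [0.294, 0.643, -0.294, 0.643]
ft_force: [-0.6, 0.3, -0.3]
grip_width: 0.0401
```

Run:
```python
from h import *
plan([.4603,-.0494,.003],frame([0,0,-1],[.656,-.7547,0]),n=1)
```

```text
p0 [ 0.4613 -0.0486  0.0041] q [-0.35  0.68  1.98 -0.    0.48  0.51] rows 1 t 3.2
[0.11, -0.13, -0.01] [-0.002, 0.001, -0.0]
```

arm_command(plan=[[0.1,0,0,0,0,0,1],[0,0,0,0,0,0,1],[0,0,0,0,0,0,0.5],[0,0,0,0,0,0,0.5],[0,0,0,0,0,0,0.5],[-1,0,0,0,0,0,0.5],[-3,0,0,0,0,0,0.5],[-4,0,0,0,0,0,0.5],[-4,0,0,0,0,0,0.5],[0,0,0,0,0,0,0.5]], grip_force=40)

```text
time: 4.45
position: [0.4613, -0.0486, 0.1285]
tool_rot: [0.294, 0.643, -0.294, 0.644]
ft_force: [0.4, -0.7, -0.4]
grip_width: 0.0051
```

Run:
```python
from h import *
p,M=where(); print(M.round(3)); w=cam("wrist"); t=cam("top"); s=cam("scene")
np.save("w3.npy",w,allow_pickle=True)
cv2.imwrite("pics/w3.png",np.hstack([cv2.resize(w["im"][60:260,180:380],(380,380)),cv2.resize(t["im"][160:300,85:225],(380,380),interpolation=2)]))
```

```text
t 4.45 p [ 0.4613 -0.0486  0.1285] F [ 0.4 -0.7 -0.4] w 0.0051
[[ 0.001  0.756  0.655]
 [-0.001  0.655 -0.756]
 [-1.     0.     0.002]]
```

View pics/w3.png

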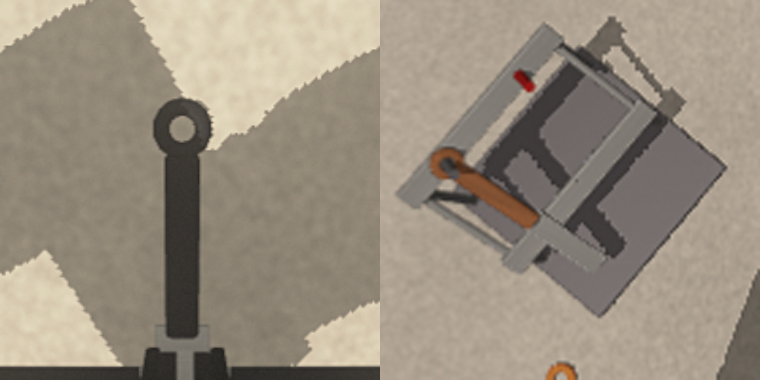

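Run:
```python
from h import *
w=np.load("w3.npy",allow_pickle=True).item()
ew=(180+182/1.9,60+127/1.9); e=plane(w,[ew],.006)[0]; print(ew,e)
g=cv2.cvtColor(w["im"],cv2.COLOR_BGR2GRAY)
mid=[[260+np.nonzero(g[r,260:295]<65)[0].mean(),r] for r in range(150,230,6)]
P=plane(w,mid,.012); u=np.linalg.svd(P-P.mean(0))[2][0]; u*=np.sign(u[0]); print("dir",u)
print("grip",e-.072*u, "off",np.cross(u,P.mean(0)-e)[2], pts(w,[(275,150),(276,200),(276,225)]), pts(w,[ew])); where()
print(proj(w,[[.4613,-.0486,.1285]]))
o=optics.camera_info("wrist");
```

```text
(275.7894736842105, 126.8421052631579) [ 0.51505377 -0.00225854  0.006     ]
dir [0.75922048 0.65083351 0.        ]
grip [ 0.46038989 -0.04911856  0.006     ] off 9.505411378127326e-05 [[ 0.49851386 -0.0155934   0.00989822]
 [ 0.46232205 -0.04819106  0.01033463]
 [ 0.44264028 -0.06523556  0.01028688]] [[ 0.51496854 -0.00232532 -0.00078108]]
t 4.6 p [ 0.4585 -0.0477  0.1251] F [-0.   0.1 -0. ] w 0.0051
[[275.40238114 247.19832286]]
```

arm_command(plan=[[4,0,0,0,0,0,4],[4,0,0,0,0,0,4],[3,0,0,0,0,0,4],[1,0,0,0,0,0,4],[0,0,0,0,0,0,4]])

```text
time: 5.22
position: [0.4545, -0.0465, -0.0022]
tool_rot: [0.293, 0.648, -0.295, 0.638]
ft_force: [0.6, 1.5, 1.1]
grip_width: 0.0384
```

Run:
```python
from h import *
plan([.4604,-.0493,.001],frame([0,0,-1],[.6545,-.756,0]),n=1)
```

```text
p0 [ 0.4545 -0.0465 -0.0022] q [-0.35  0.69  1.99 -0.    0.48  0.51] rows 1 t 5.22
[-0.33, 0.26, 0.59] [-0.001, -0.013, 0.008]
```

arm_command(plan=[[-0.3,0.2,0.6,0,-0.013,0.008,4],[0,0,0,0,0,0,4],[0,0,0,0,0,0,1],[0,0,0,0,0,0,1],[0,0,0,0,0,0,1],[0,0,0,0,0,0,1],[0,0,0,0,0,0,1]])

```text
time: 6.1
position: [0.4625, -0.0507, 0.004]
tool_rot: [0.294, 0.641, -0.294, 0.646]
ft_force: [-0.0, -0.5, 0.6]
grip_width: 0.0109
```

Run:
```python
from h import *
plan([.4604,-.0493,.001],frame([0,0,-1],[.6545,-.756,0]),n=1)
w=cam("wrist"); cv2.imwrite("pics/w4.png",cv2.resize(w["im"][90:340,150:400],(560,560)))
print(pts(w,[(275,150),(275,190)]))
```

```text
p0 [ 0.4625 -0.0507  0.004 ] q [-0.35  0.68  1.98  0.    0.47  0.51] rows 1 t 6.1
[0.3, -0.07, -0.24] [-0.0, 0.006, -0.004]
[[ 0.50786191 -0.01114605  0.00587509]
 [ 0.49100512 -0.02570128  0.01037723]]
```

View pics/w4.png

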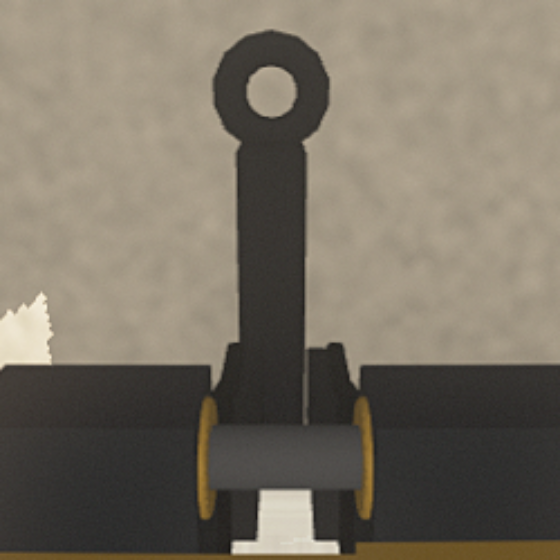

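arm_command(plan=[[0,0,0,0,0,0,0.3],[0,0,0,0,0,0,0.3],[0,0,0,0,0,0,0.3],[0,0,0,0,0,0,0.3]])

```text
time: 6.65
position: [0.4624, -0.0506, 0.0038]
tool_rot: [0.294, 0.641, -0.294, 0.645]
ft_force: [-0.2, 0.1, 0.4]
grip_width: 0.0033
```

Run:
```python
from h import *
w=cam("wrist"); g=cv2.cvtColor(w["im"],cv2.COLOR_BGR2GRAY); M=R.from_quat(robot.get_obs()["tool_rot"]).as_matrix(); p=np.array(robot.get_obs()["position"])
for r in(225,246,252,258,268,300):
    uv=np.c_[np.arange(234,326,4),np.full(23,r)]; P=pts(w,uv); T=(P-p)@M
    print(r,"gray",g[r,234:326:4].tolist()); print("  toolz mm",(T[:,2]*1e3).round().astype(int).tolist()); print("  x",(T[:,0]*1e3).round().astype(int).tolist()); print("  y",(T[:,1]*1e3).round().astype(int).tolist())
where()
```

```text
225 gray [155, 152, 150, 151, 148, 145, 48, 52, 53, 54, 52, 53, 53, 95, 145, 151, 151, 147, 147, 154, 159, 155, 153]
  toolz mm [-26, -24, -21, -19, -16, -13, -10, -8, -5, -3, -1, 2, 4, 7, 9, 12, 14, 17, 19, 22, 24, 27, 29]
  x [5, 5, 5, 5, 6, 5, -5, -7, -7, -8, -7, -7, -6, 4, 5, 5, 5, 5, 6, 5, 5, 4, 5]
  y [13, 13, 13, 13, 13, 13, 16, 17, 17, 17, 17, 17, 17, 13, 13, 13, 13, 13, 13, 13, 13, 13, 13]
246 gray [151, 151, 148, 148, 149, 151, 39, 44, 47, 45, 47, 48, 44, 39, 42, 44, 152, 149, 151, 154, 147, 146, 149]
  toolz mm [-27, -24, -21, -19, -16, -14, -9, -7, -5, -3, -1, 2, 4, 6, 8, 10, 15, 17, 20, 22, 25, 28, 30]
  x [5, 5, 4, 5, 3, 5, -25, -25, -20, -20, -7, -7, -21, -22, -25, -25, 6, 4, 5, 5, 6, 6, 4]
  y [-1, -1, -1, -1, -1, -1, 11, 11, 9, 9, 4, 4, 9, 10, 11, 11, -2, -1, -1, -1, -2, -2, -1]
252 gray [140, 137, 139, 139, 138, 142, 37, 43, 44, 47, 44, 48, 46, 46, 40, 40, 133, 140, 140, 140, 140, 141, 136]
  toolz mm [-27, -24, -22, -19, -16, -14, -9, -7, -5, -3, -1, 2, 4, 6, 8, 10, 15, 17, 20, 22, 25, 28, 30]
  x [5, 5, 5, 5, 5, 4, -33, -33, -29, -30, -7, -8, -30, -30, -33, -32, 5
[... 761 characters left out ...]
, -105, -101, -51, -49, -48, -49, -7, -7, -48, -48, -48, -52, -102, -105, -106, -105, -106, -106, -105]
  y [38, 38, 38, 37, 38, 36, 11, 10, 9, 10, -11, -11, 9, 10, 10, 11, 36, 38, 38, 38, 38, 38, 38]
300 gray [46, 46, 46, 49, 47, 128, 76, 73, 77, 75, 76, 75, 76, 74, 77, 78, 90, 55, 47, 42, 47, 47, 44]
  toolz mm [-10, -9, -8, -7, -6, -5, -4, -3, -2, -1, 0, 1, 2, 3, 4, 5, 6, 7, 8, 9, 10, 11, 12]
  x [-114, -114, -114, -114, -114, -111, -108, -108, -108, -108, -109, -109, -108, -108, -107, -108, -111, -113, -115, -114, -113, -113, -114]
  y [33, 33, 33, 33, 33, 31, 30, 29, 30, 29, 30, 30, 30, 29, 29, 30, 31, 33, 34, 34, 33, 33, 33]
t 6.7 p [ 0.4623 -0.0506  0.0038] F [-0.3 -0.5  0.6] w 0.0033
```

arm_command(plan=[[0,0,-0.2,0,0,0,4],[0,0,0,0,0,0,4],[0,0,0,0,0,0,4],[0,0,0,0,0,0,4],[0.4,0,0,0,0,0,4],[0.4,0,0,0,0,0,4],[0,0,0,0,0,0,4]])

```text
time: 7.58
position: [0.461, -0.049, -0.0049]
tool_rot: [0.294, 0.641, -0.294, 0.645]
ft_force: [0.1, 0.4, -0.2]
grip_width: 0.0396
```

No contact at TCP −5 mm: the fingertips clearly end short of the reported TCP. I go on down in small steps, watching the force.

arm_command(plan=[[0.3,0,0,0,0,0,4],[0.2,0,0,0,0,0,4],[0,0,0,0,0,0,4]])

```text
time: 7.95
position: [0.461, -0.049, -0.0104]
tool_rot: [0.294, 0.641, -0.294, 0.645]
ft_force: [-0.5, -0.6, 0.3]
grip_width: 0.04
```

arm_command(plan=[[0.2,0,0,0,0,0,4],[0,0,0,0,0,0,4]])

```text
time: 8.2
position: [0.461, -0.049, -0.0125]
tool_rot: [0.294, 0.641, -0.294, 0.645]
ft_force: [0.5, 0.1, -0.7]
grip_width: 0.0398
```

Run:
```python
from h import *
plan([.4604,-.0493,-.012],frame([0,0,-1],[.6545,-.756,0]),n=1); where()
w=cam("wrist"); M=R.from_quat(robot.get_obs()["tool_rot"]).as_matrix(); p=np.array(robot.get_obs()["position"])
for c in (250,272,300):
    for r in range(228,250,3):
        T=(pts(w,[(c,r)])[0]-p)@M*1e3; print(c,r,T.round().astype(int),end=' ')
    print()
for r in(225,243,246):
    uv=np.c_[np.arange(234,326,4),np.full(23,r)]; T=(pts(w,uv)-p)@M*1e3; print(r,T[:,2].round().astype(int).tolist(),T[:,0].round().astype(int).tolist())
```

```text
p0 [ 0.461  -0.049  -0.0125] q [-0.35  0.72  1.99  0.    0.43  0.51] rows 1 t 8.2
[-0.05, -0.07, -0.02] [-0.0, 0.006, -0.003]
t 8.2 p [ 0.461  -0.049  -0.0125] F [ 0.5  0.1 -0.7] w 0.0398
250 228 [-11  16 -15] 250 231 [-11  15 -15] 250 234 [-10  12 -15] 250 237 [-11  11 -15] 250 240 [-12   9 -15] 250 243 [-11   7 -15] 250 246 [-11   5 -15] 250 249 [-11   3 -15] 
272 228 [-23  21  -2] 272 231 [-23  19  -2] 272 234 [-23  17  -2] 272 237 [-23  16  -2] 272 240 [-24  14  -2] 272 243 [-23  12  -2] 272 246 [-24  11  -2] 272 249 [-24   9  -2] 
300 228 [-11  16  14] 300 231 [-10  14  14] 300 234 [-10  13  14] 300 237 [-182   76    1] 300 240 [-12   9  14] 300 243 [-11   7  14] 300 246 [-12   6  14] 300 249 [-11   4  15] 
225 [-24, -21, -19, -17, -15, -12, -9, -7, -5, -3, -1, 1, 4, 6, 8, 11, 13, 1, 18, 20, 22, 25, 27] [-12, -12, -11, -12, -12, -12, -20, -23, -23, -23, -23, -24, -24, -23, -21, -12, -10, -182, -11, -12, -10, -12, -11]
243 [-24, -22, -19, -17, -15, 1, -10, -7, -5, -3, -1, 1, 4, 6, 8, 11, 13, 16, 18, 20, 23, 25, 27] [-12, -11, -11, -11, -11, -182, -20, -23, -23, -24, -23, -24, -23, -24, -20, -11, -10, -12, -12, -11, -11, -12, -11]
246 [-23, -20, -20, 1, -15, -12, -10, -7, -5, -3, -1, 1, 4, 6, 8, 11, 13, 16, 18, 20, 22, 24, 25] [-21, -22, -11, -182, -11, -12, -20, -22, -24, -24, -23, -24, -23, -23, -22, -11, -12, -11, -11, -11, -21, -22, -24]
```

arm_command(plan=[[0.2,0,0,0,0,0,4],[0.2,0,0,0,0,0,4],[0.1,0,0,0,0,0,4],[0,0,0,0,0,0,4]])

```text
time: 8.75
position: [0.4612, -0.0491, -0.0177]
tool_rot: [0.294, 0.641, -0.294, 0.645]
ft_force: [0.1, 0.4, -0.9]
grip_width: 0.0402
```

arm_command(plan=[[0,0,0,0,0,0,1],[0,0,0,0,0,0,1],[0,0,0,0,0,0,1],[0,0,0,0,0,0,1],[0,0,0,0,0,0,1]], grip_force=40)

```text
time: 9.38
position: [0.4611, -0.049, -0.0177]
tool_rot: [0.294, 0.641, -0.294, 0.645]
ft_force: [0.3, -0.3, -1.4]
grip_width: 0.0175
```

arm_command(plan=[[0,0,0,0,0,0,0.5],[-1,0,0,0,0,0,0.5],[-3,0,0,0,0,0,0.5],[-4,0,0,0,0,0,0.5],[-4,0,0,0,0,0,0.5],[-5,0,0,0,0,0,0.5],[-5,0,0,0,0,0,0.5],[0,0,0,0,0,0,0.5],[0,0,0,0,0,0,0.5]])

```text
time: 10.5
position: [0.4575, -0.0477, 0.2113]
tool_rot: [0.295, 0.641, -0.294, 0.645]
ft_force: [-0.5, -0.0, -3.0]
grip_width: 0.0175
```

Run:
```python
from h import *
p,M=where(); w=cam("wrist"); np.save("w5.npy",w,allow_pickle=True)
T=lambda uv:((pts(w,uv)-p)@M*1e3).round(1)
# server surface points in tool frame: handle and ring
g=cv2.cvtColor(w["im"],cv2.COLOR_BGR2GRAY)
m=((g<75)&(np.arange(420)[:,None]<238)&(w["d"]>0)&(w["d"]<.24)).astype(np.uint8)
n,l,st,ce=cv2.connectedComponentsWithStats(m); i=1+st[1:,4].argmax(); print(st[i],ce[i])
ct,h=cv2.findContours((l==i).astype(np.uint8),cv2.RETR_CCOMP,cv2.CHAIN_APPROX_NONE)
for k in range(len(ct)):
    if h[0][k][3]>=0 and cv2.contourArea(ct[k])>15: print("hole",cv2.minEnclosingCircle(ct[k]))
ys,xs=np.nonzero(l==i); X=T(np.c_[xs,ys])
for a,b in((15,25),(25,35),(35,45),(45,55),(60,70),(70,80),(80,90)):
    s=(X[:,1]>a)&(X[:,1]<b)
    if s.any(): print(a,b,np.median(X[s],0),X[s,2].min(),X[s,2].max())
cv2.imwrite("pics/w5.png",w["im"])
```

```text
t 10.5 p [ 0.4575 -0.0477  0.2113] F [-0.5 -0.  -3. ] w 0.0175
[ 249  102   58  136 3197] [279.04879575 187.87269315]
hole ((268.5, 165.5), 6.041623115539551)
15 25 [-28.4  21.1   1. ] -7.5 9.5
25 35 [-28.5  30.1   0.9] -7.4 9.8
35 45 [-28.4  40.1   1.4] -7.3 9.7
45 55 [-28.4  50.1   1.4] -7.6 10.0
60 70 [-24.4  63.5   9.8] -13.0 15.4
70 80 [-24.2  74.2  13.1] -13.0 15.3
80 90 [-24.   82.6   3.8] -9.8 12.0
```

Run:
```python
from h import *
t=cam("top"); s=cam("scene")
def bars(c,win):
    x0,x1,y0,y1=win; uu,vv=np.meshgrid(np.arange(x0,x1),np.arange(y0,y1)); uv=np.c_[uu.ravel(),vv.ravel()]
    P=pts(c,uv); im=c["im"][uv[:,1],uv[:,0]].astype(int); sat=im.max(1)-im.min(1)
    ok=(P[:,2]>.09)&(P[:,2]<.21)&(sat<28)&(c["d"][uv[:,1],uv[:,0]]>0)&(np.hypot(P[:,0]-.56,P[:,1]-.27)<.2)
    return P[ok]
P=bars(t,(85,225,160,300)); print(len(P))
# plane z=ax+by+c robust, constrained start
sel=np.ones(len(P),bool)
for _ in range(15):
    A=np.c_[P[sel][:,:2],np.ones(sel.sum())]; q=np.linalg.lstsq(A,P[sel][:,2],rcond=None)[0]
    r=P[:,2]-np.c_[P[:,:2],np.ones(len(P))]@q; sel=abs(r)<max(.004,1.5*np.std(r[sel]) if _<8 else .004)
print("plane",q,"slope deg",np.degrees(np.arctan(np.hypot(q[0],q[1]))),"yaw",np.degrees(np.arctan2(q[1],q[0])),sel.sum(),np.std(r[sel]))
yaw=np.arctan2(q[1],q[0]); X=np.array([np.cos(yaw),np.sin(yaw)])
B=P[sel]; a=B[:,:2]@X; h=np.histogram(a,25); print(np.c_[h[1][:-1].round(3),h[0]].tolist())
up=B[B[:,2]>.165]; lo=B[B[:,2]<.14]
for n,b in(("up",up),("lo",lo)):
    d=b[:,:2]-b[:,:2].mean(0); v=np.linalg.svd(d,full_matrices=False)[2][0]; print(n,len(b),b.mean(0),"dir yaw+90",np.degrees(np.arctan2(v[1],v[0])), (d@v).min(),(d@v).max())
# red in scene
hsv=cv2.cvtColor(s["im"],cv2.COLOR_BGR2HSV)
m=(((hsv[...,0]<6)|(hsv[...,0]>172))&(hsv[...,1]>120)&(hsv[...,2]>40)); m[:, :330]=0; m[:120]=0;m[200:]=0
ys,xs=np.nonzero(m); print(np.c_[xs,ys].tolist()[:40])
hsv=cv2.cvtColor(t["im"],cv2.COLOR_BGR2HSV); m=(((hsv[...,0]<6)|(hsv[...,0]>172))&(hsv[...,1]>130)&(hsv[...,2]>50)); m[:160]=0;m[300:]=0; m[:,225:]=0
ys,xs=np.nonzero(m); print(np.c_[xs,ys,(pts(t,np.c_[xs,ys])*1e3).round()].astype(int).tolist())
```

```text
1820
plane [ 0.53254276  0.63123434 -0.32043551] slope deg 39.552223370269424 yaw 49.84724590815552 1117 0.002145073856796397
[[0.494, 11.0], [0.499, 14.0], [0.505, 13.0], [0.51, 15.0], [0.516, 84.0], [0.521, 142.0], [0.527, 142.0], [0.533, 118.0], [0.538, 6.0], [0.544, 1.0], [0.549, 1.0], [0.555, 0.0], [0.56, 1.0], [0.566, 1.0], [0.571, 0.0], [0.577, 1.0], [0.582, 0.0], [0.588, 0.0], [0.593, 0.0], [0.599, 2.0], [0.605, 5.0], [0.61, 148.0], [0.616, 156.0], [0.621, 169.0], [0.627, 87.0]]
up 567 [0.56246188 0.33667554 0.19168673] dir yaw+90 139.02841043909663 -0.09573892960006922 0.10435793119108978
lo 547 [0.49721085 0.26835182 0.11368172] dir yaw+90 141.70638008926142 -0.09992181491973089 0.0977404670756758
[[373, 163], [374, 163], [374, 164], [375, 164], [374, 165], [375, 165], [376, 165], [375, 166], [376, 166], [377, 166], [376, 167], [377, 167], [378, 167], [377, 168], [378, 168], [379, 168], [378, 169], [379, 169]]
[[135, 186, 598, 306, 198], [136, 186, 597, 303, 200], [135, 187, 595, 306, 198], [136, 187, 595, 303, 198], [137, 187, 594, 299, 206], [138, 187, 593, 296, 209], [134, 188, 594, 310, 190], [135, 188, 593, 306, 199], [136, 188, 592, 301, 206], [137, 188, 592, 299, 206], [138, 188, 591, 295, 212], [139, 188, 591, 294, 207], [135, 189, 591, 307, 193], [136, 189, 589, 301, 206], [137, 189, 588, 296, 216], [138, 189, 588, 294, 216], [139, 189, 588, 291, 216], [136, 190, 587, 302, 203], [137, 190, 586, 297, 212], [138, 190, 585, 293, 218], [139, 190, 585, 290, 221], [140, 190, 585, 288, 221], [137, 191, 583, 297, 214], [138, 191, 582, 293, 220], [139, 191, 583, 292, 213], [140, 191, 583, 289, 214], [141, 191, 583, 287, 216], [138, 192, 581, 294, 216], [139, 192, 581, 292, 214], [140, 192, 580, 288, 218], [141, 192, 580, 286, 218], [139, 193, 578, 292, 215], [140, 193, 578, 288, 219]]
```

```bash
cat >> h.py <<'E'
E_T=np.array([-.0164,.0715,.0012])
def pegframe(yaw,root):
    c,s=np.cos(yaw),np.sin(yaw);a=np.radians(40)
    z=np.array([-np.sin(a)*c,-np.sin(a)*s,np.cos(a)]);x=np.array([np.cos(a)*c,np.cos(a)*s,np.sin(a)]);y=np.cross(z,x)
    return np.c_[-z,x,-y], x,y,z
E
python3 - <<'E'
from h import *
root=np.array([.596,.306,.19]); M,x,y,z=pegframe(np.radians(49.5),root)
p=root+.075*z-M@E_T; print(p); plan(p,M,n=9)
E
```

```text
[0.53505284 0.23648777 0.18893089]
p0 [ 0.4575 -0.0478  0.2103] q [-0.35  0.29  1.82  0.    1.02  0.51] rows 9 t 10.65
[0.24, 2.72, -1.83] [-0.016, 0.006, 0.077]
[0.46, 2.72, -1.78] [-0.016, 0.006, 0.077]
[0.68, 2.7, -1.73] [-0.016, 0.006, 0.077]
[0.9, 2.67, -1.69] [-0.016, 0.006, 0.077]
[1.11, 2.62, -1.64] [-0.016, 0.006, 0.077]
[1.32, 2.55, -1.59] [-0.016, 0.006, 0.077]
[1.53, 2.46, -1.54] [-0.016, 0.006, 0.077]
[1.72, 2.36, -1.49] [-0.016, 0.006, 0.077]
[1.91, 2.25, -1.44] [-0.016, 0.006, 0.077]
```

arm_command(plan=[[0,2.7,-1.8,-0.016,0.006,0.077,0.5],[0.3,2.7,-1.8,-0.016,0.006,0.077,0.5],[0.6,2.7,-1.7,-0.016,0.006,0.077,0.5],[0.9,2.7,-1.7,-0.016,0.006,0.077,0.5],[1.1,2.6,-1.6,-0.016,0.006,0.077,0.5],[1.3,2.5,-1.6,-0.016,0.006,0.077,0.5],[1.4,2.4,-1.5,-0.016,0.006,0.077,0.5],[1.5,2.3,-1.5,-0.016,0.006,0.077,0.5],[1.5,2.2,-1.4,-0.016,0.006,0.077,0.5],[0,0,0,0,0,0,0.5],[0,0,0,0,0,0,0.5]])

```text
time: 12.02
position: [0.5237, 0.238, 0.1837]
tool_rot: [0.461, 0.548, -0.004, 0.698]
ft_force: [-0.2, 0.4, -1.1]
grip_width: 0.0177
```

Run:
```python
from h import *
root=np.array([.596,.306,.19]); M,x,y,z=pegframe(np.radians(49.5),root)
plan(root+.075*z-M@E_T,M,n=1)
w=cam("wrist"); np.save("w6.npy",w,allow_pickle=True); cv2.imwrite("pics/w6.png",w["im"])
print("pred root,tip",proj(w,[root,root+.035*z]))
```

```text
p0 [0.5237 0.238  0.1837] q [-0.09  0.41  2.07  1.22  0.61 -0.4 ] rows 1 t 12.03
[-0.02, 0.83, 0.94] [-0.015, -0.021, 0.005]
pred root,tip [[290.48927334 114.26396608]
 [291.68166089 113.37595435]]
```

View pics/w6.png

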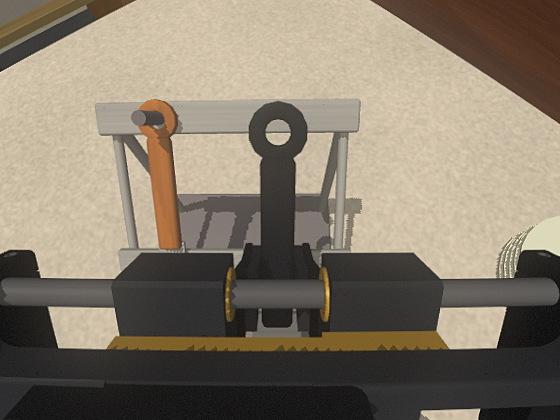

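arm_command(plan=[[0,-2.2,0.9,-0.015,-0.02,0.005,0.5],[0,0,0,0,0,0,0.5],[0,0,0,0,0,0,0.5]])

```text
time: 12.45
position: [0.5214, 0.2177, 0.1707]
tool_rot: [0.457, 0.538, -0.003, 0.708]
ft_force: [0.2, 0.2, -0.4]
grip_width: 0.0174
```

```bash
cat >> h.py <<'E'
def redmask(c):
    h=cv2.cvtColor(c["im"],cv2.COLOR_BGR2HSV); return (((h[...,0]<7)|(h[...,0]>172))&(h[...,1]>140)&(h[...,2]>40)).astype(np.uint8)
def hole(c,near=(278,130)):
    g=cv2.cvtColor(c["im"],cv2.COLOR_BGR2GRAY); m=((g<75)&(c["d"]<.24)&(c["d"]>0)).astype(np.uint8)
    ct,h=cv2.findContours(m,cv2.RETR_CCOMP,cv2.CHAIN_APPROX_NONE); out=[]
    for k in range(len(ct)):
        if h[0][k][3]>=0 and cv2.contourArea(ct[k])>60:
            mo=cv2.moments(ct[k]); out.append((round(mo["m10"]/mo["m00"],1),round(mo["m01"]/mo["m00"],1),mo["m00"]))
    return out
E
python3 - <<'E'
from h import *
p,M0=where(); w=cam("wrist"); np.save("w7.npy",w,allow_pickle=True); cv2.imwrite("pics/w7.png",w["im"])
m=redmask(w); n,l,st,ce=cv2.connectedComponentsWithStats(m)
for i in range(1,n):
    if st[i,4]>10:
        print("red",st[i],ce[i]); ys,xs=np.nonzero(l==i)
        T=(pts(w,np.c_[xs,ys])-p)@M0*1e3; print(np.percentile(T[:,0],[5,25,50,75,95]).round(1),np.median(T,0))
        np.save("red.npy",np.c_[xs,ys])
print("holes",hole(w))
root=np.array([.596,.306,.19]); M,x,y,z=pegframe(np.radians(49.5),root); print("pred",proj(w,[root,root+.035*z]))
# upper bar edges: columns 180..350, depth pts plane
uu,vv=np.meshgrid(np.arange(90,380,2),np.arange(40,130)); uv=np.c_[uu.ravel(),vv.ravel()]; P=pts(w,uv); im=w["im"][uv[:,1],uv[:,0]].astype(int)
ok=(im.max(1)-im.min(1)<25)&(P[:,2]>.17)&(P[:,2]<.205)&(w["d"][uv[:,1],uv[:,0]]>.2)
B=P[ok];print(len(B),B.mean(0)); d=B-B.mean(0); U=np.linalg.svd(d,full_matrices=False)[2]; v=U[0]*np.sign(U[0][1]); nrm=U[2]*np.sign(U[2][2]); print("bar dir",v.round(4),"yaw",np.degrees(np.arctan2(v[1],v[0]))-90,"ext",(d@v).min(),(d@v).max(),"nrm",nrm.round(3))
print("offset of plane at z", (B.mean(0)-root)@z)
E
```

```text
t 12.45 p [0.5214 0.2177 0.1707] F [ 0.2  0.2 -0.4] w 0.0174
red [269  72  15  17 204] [276.30392157  80.35784314]
[24.1 24.8 25.3 25.9 27.5] [25.29943047 99.80301032  0.13090003]
holes [(498.5, 292.2, 2918.0), (286.2, 293.9, 2548.5), (227.8, 293.5, 250.0), (277.6, 131.8, 592.5)]
pred [[274.88336914  84.47374767]
 [274.72698151  78.01877765]]
3682 [0.56889172 0.32812704 0.18821352]
bar dir [-0.7618  0.6478 -0.0014] yaw 49.62413255945617 ext -0.08604652701845361 0.10693024735641221 nrm [-0.456 -0.535  0.711]
offset of plane at z -0.0008672268541611921
```

```bash
cat >> h.py <<'E'
def toolpt(c,uv,xt,p,M):
    o=(c["p"]-p)@M; r=rays(c,[uv])[0]@M; return o+r*(xt-o[0])/r[0]
E
python3 - <<'E'
from h import *
w=np.load("w7.npy",allow_pickle=True).item(); p,M0=where(); xy=np.load("red.npy")
T=(pts(w,xy)-p)@M0; s=T[:,0]<.0258; print(xy[s].mean(0),T[s].mean(0)*1e3, s.sum(), xy[s].min(0),xy[s].max(0))
tip=toolpt(w,xy[s].mean(0),.0248,p,M0); e=toolpt(w,(277.6,131.8),-.0204,p,M0); print("tip tool",tip*1e3,"eye",e*1e3, "tip world",p+M0@tip)
tw=p+M0@tip; M,x,y,z=pegframe(np.radians(49.6),tw); root=tw-.035*z; print("root est",root)
et=np.array([-.0164,e[1],e[2]])
np.save("root.npy",root)
plan(root+.05*z-M@et,M,n=2)
E
```

```text
t 12.5 p [0.5213 0.2177 0.1707] F [-0.7 -0.2 -0.9] w 0.0174
[276.3877551   80.06802721] [22.13122762 99.44271531  0.49471706] 147 [269  72] [283  87]
tip tool [24.8        99.77156623  0.48776552] eye [-20.4         69.93563814   1.18697766] tip world [0.58165526 0.2876221  0.21593718]
root est [0.59623638 0.30475485 0.18912562]
p0 [0.5213 0.2177 0.1707] q [-0.14  0.43  2.11  1.31  0.59 -0.56] rows 2 t 12.5
[1.31, 1.49, -0.03] [-0.0, 0.002, -0.0]
[1.31, 1.49, -0.03] [-0.0, 0.002, -0.0]
```

arm_command(plan=[[0,1.5,0,0,0,0,0.5],[0,1.5,0,0,0.002,0,0.5],[1,0,0,0,0.002,0,0.5],[1,0,0,0,0,0,0.5],[0,0,0,0,0,0,0.5],[0,0,0,0,0,0,0.5]])

```text
time: 13.25
position: [0.5453, 0.2468, 0.1747]
tool_rot: [0.456, 0.54, -0.002, 0.707]
ft_force: [-0.2, -0.3, -1.9]
grip_width: 0.0174
```

```bash
cat >> h.py <<'E'
def align(tipx=None):
    p,M0=where(); w=cam("wrist"); root=np.load("root.npy"); M,x,y,z=pegframe(np.radians(49.6),root)
    print("rot err",R.from_matrix(M0.T@M).as_rotvec().round(4))
    hs=[h for h in hole(w) if 240<h[0]<310 and 100<h[1]<160]; print("hole",hs)
    m=redmask(w); n,l,st,ce=cv2.connectedComponentsWithStats(m)
    for i in range(1,n):
        if st[i,4]>8: print("red",st[i],ce[i].round(1))
    eroot=(root-p)@M0; etip=(root+.035*z-p)@M0; print("model root,tip in tool mm",(eroot*1e3).round(1),(etip*1e3).round(1),"pix",proj(w,[root,root+.035*z]).round(1).tolist())
    print("underside up the peg mm",((p+M0@np.array([-.0164,.07,.0012])-root)@z*1e3).round(1))
    return w,p,M0
E
python3 - <<'E'
from h import *
w,p,M0=align(); cv2.imwrite("pics/w8.png",cv2.resize(w["im"][60:200,200:360],None,fx=4,fy=4,interpolation=2))
E
```

```text
t 13.25 p [0.5453 0.2468 0.1747] F [-0.2 -0.3 -1.9] w 0.0174
rot err [ 0.0006 -0.0006 -0.0006]
hole [(277.5, 131.8, 574.5)]
red [270 125  16  17 217] [277.7 133. ]
model root,tip in tool mm [38.6 68.3  1.3] [ 3.6 68.3  1.2] pix [[277.7, 131.5], [277.8, 133.3]]
underside up the peg mm 55.0
```

View pics/w8.png

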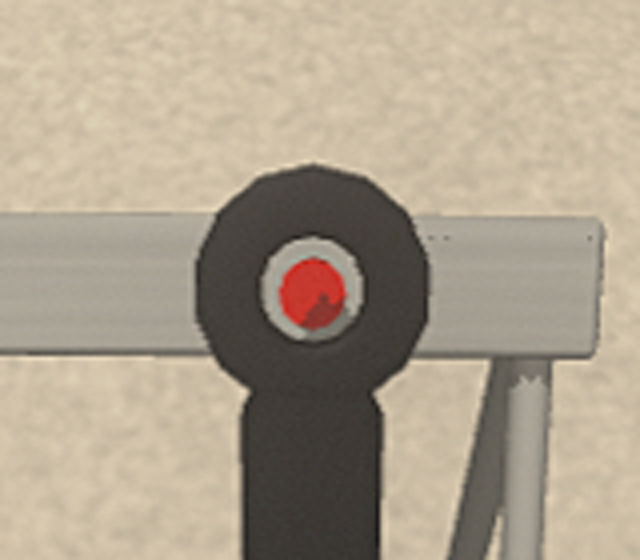

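arm_command(plan=[[0.5,-0.15,0,0,0,0,0.5],[0.9,0,0,0,0,0,0.5],[0,0,0,0,0,0,0.5],[0,0,0,0,0,0,0.5]])

```text
time: 13.8
position: [0.5507, 0.2527, 0.1619]
tool_rot: [0.457, 0.54, -0.002, 0.707]
ft_force: [0.3, -0.3, -2.5]
grip_width: 0.0173
```

Run:
```python
from h import *
w,p,M0=align(); i=redmask(w); ys,xs=np.nonzero(i[100:160,250:310]); tipx=((np.load("root.npy")+.035*pegframe(np.radians(49.6),0)[3]-p)@M0)[0]
print("eye",toolpt(w,hole(w)[-1][:2],-.0204,p,M0)*1e3,"tip",toolpt(w,(xs.mean()+250,ys.mean()+100),tipx,p,M0)*1e3)
```

```text
t 13.8 p [0.5507 0.2527 0.1619] F [ 0.3 -0.3 -2.5] w 0.0173
rot err [-0.0005 -0.0004 -0.    ]
hole [(277.5, 131.8, 573.5)]
red [269 121  17  19 250] [277.1 130. ]
model root,tip in tool mm [23.6 70.5  0.9] [-11.4  70.5   0.9] pix [[277.2, 128.7], [277.2, 130.2]]
underside up the peg mm 40.0
eye [-20.4         69.92936064   1.03099276] tip [-11.36238123  70.55276922   0.86113146]
```

arm_command(plan=[[0.3,0.05,0,0,0,0,0.5],[0.5,0,0,0,0,0,0.5],[0.4,0,0,0,0,0,0.5],[0,0,0,0,0,0,0.5]])

```text
time: 14.35
position: [0.5566, 0.2592, 0.1528]
tool_rot: [0.457, 0.54, -0.002, 0.707]
ft_force: [-0.5, 0.2, -2.0]
grip_width: 0.0175
```

Run:
```python
from h import *
align()
```

```text
t 14.35 p [0.5566 0.2592 0.1528] F [-0.5  0.2 -2. ] w 0.0175
rot err [-0.0001  0.0003 -0.0005]
hole [(277.5, 131.8, 573.5)]
red [268 122  19  21 302] [276.8 132.3]
model root,tip in tool mm [11.1 69.6  0.7] [-23.9  69.6   0.7] pix [[276.8, 130.7], [276.8, 132.7]]
underside up the peg mm 27.5
```

arm_command(plan=[[0.5,0,0.02,0,0,0,0.5],[0.6,0,0,0,0,0,0.5],[0.6,0,0,0,0,0,0.5],[0.3,0,0,0,0,0,0.5],[0,0,0,0,0,0,0.5]])

```text
time: 15.02
position: [0.5657, 0.2695, 0.1363]
tool_rot: [0.457, 0.54, -0.002, 0.707]
ft_force: [0.1, 0.4, -1.7]
grip_width: 0.0174
```

Run:
```python
from h import *
align()
```

```text
t 15.03 p [0.5657 0.2695 0.1363] F [ 0.1  0.4 -1.7] w 0.0174
rot err [-0.0002  0.0003 -0.0003]
hole [(277.3, 132.2, 584.5)]
red [265 122  23  24 425] [275.9 133.9]
model root,tip in tool mm [-10.5  69.7   0.4] [-45.5  69.7   0.4] pix [[276.3, 131.6], [276.2, 134.2]]
underside up the peg mm 5.9
```

Underside is about 6 mm up the peg, free of force. Final millimetres in small steps.

arm_command(plan=[[0.3,0,-0.05,0,0,0,0.5],[0.1,0,0,0,0,0,0.5],[0,0,0,0,0,0,0.5]])

```text
time: 15.45
position: [0.567, 0.2718, 0.1334]
tool_rot: [0.457, 0.54, -0.002, 0.707]
ft_force: [1.2, 0.3, -1.3]
grip_width: 0.0177
```

arm_command(plan=[[0.15,0,0,0,0,0,0.5],[0,0,0,0,0,0,0.5]])

```text
time: 15.7
position: [0.5677, 0.2725, 0.1323]
tool_rot: [0.457, 0.54, -0.002, 0.707]
ft_force: [0.1, 0.2, -1.3]
grip_width: 0.0175
```

Run:
```python
from h import *
align()
```

```text
t 15.7 p [0.5677 0.2725 0.1323] F [ 0.1  0.2 -1.3] w 0.0175
rot err [-0.0001  0.0009 -0.0007]
hole [(277.4, 132.8, 612.5)]
red [265 123  24  25 456] [277. 135.]
model root,tip in tool mm [-15.8  69.5   0.8] [-50.8  69.5   0.8] pix [[277.0, 132.3], [277.2, 135.2]]
underside up the peg mm 0.6
```

arm_command(plan=[[0.1,0,0,0,0,0,0.5],[0,0,0,0,0,0,0.5]])

```text
time: 16.0
position: [0.5682, 0.273, 0.1315]
tool_rot: [0.457, 0.54, -0.002, 0.707]
ft_force: [0.0, -0.2, -2.0]
grip_width: 0.0177
```

arm_command(plan=[[0,0,0,0,0,0,2.2],[0,0,0,0,0,0,3],[0,0,0,0,0,0,4],[0,0,0,0,0,0,4],[-1.5,0,0,0,0,0,4],[-3,0,0,0,0,0,4],[-4,0,0,0,0,0,4],[0,0,0,0,0,0,4]])

```text
time: 17.0
position: [0.5325, 0.2308, 0.1986]
tool_rot: [0.457, 0.539, -0.002, 0.707]
ft_force: [0.4, 0.4, -0.1]
grip_width: 0.0403
```

Run:
```python
from h import *
p,M0=where(); w=cam("wrist"); np.save("w9.npy",w,allow_pickle=True); cv2.imwrite("pics/w9.png",w["im"])
root=np.load("root.npy"); M,x,y,z=pegframe(np.radians(49.6),root)
g=cv2.cvtColor(w["im"],cv2.COLOR_BGR2GRAY); uu,vv=np.meshgrid(np.arange(230,330),np.arange(60,236)); uv=np.c_[uu.ravel(),vv.ravel()]
Q=(pts(w,uv)-root)@np.c_[x,y,z]*1e3; dk=(g[uv[:,1],uv[:,0]]<80)&(abs(Q[:,1])<25)&(Q[:,2]>-5)&(Q[:,2]<30); B=Q[dk]
for a in range(-110,20,10):
    s=(B[:,0]>a)&(B[:,0]<=a+10)
    if s.sum()>5: print(a,s.sum(),np.median(B[s],0).round(1),np.percentile(B[s,1],[2,98]).round(1))
```

```text
t 17.0 p [0.5325 0.2308 0.1986] F [ 0.4  0.4 -0.1] w 0.0403
-90 91 [-81.6   0.5  11.3] [-7.7  8.7]
-80 254 [-74.9   0.5  11.5] [-8.5  8.6]
-70 260 [-65.    0.5  11.5] [-8.4  8.6]
-60 270 [-55.2   0.1  11.4] [-8.3  8.5]
-50 272 [-44.9   0.5  11.4] [-8.2  8.4]
-40 272 [-35.2  -0.3  11.5] [-8.1  8.3]
-30 285 [-25.2   0.5  11.5] [-8.   8.2]
-20 314 [-14.7  -0.2  10.3] [-8.7  8.8]
-10 318 [-5.9 -0.2  7.4] [-13.7  13.3]
0 366 [ 5.3 -0.2  7.3] [-13.1  12.7]
10 62 [11.1 -0.2  7.1] [-7.   6.6]
```

View pics/w9.png

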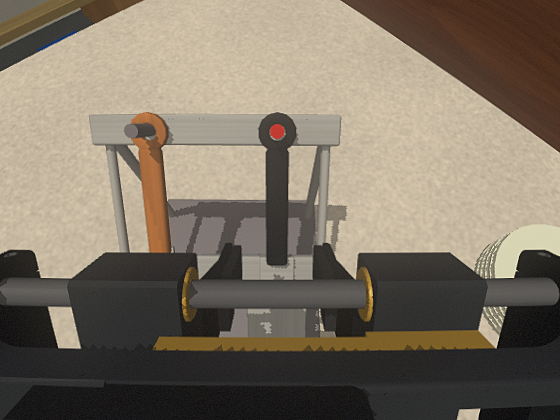

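arm_command(plan=[[-4,0,0,0,0,0,4],[-5,0,0,0,0,0,5]])

```text
time: 17.3
position: [0.4945, 0.1878, 0.264]
tool_rot: [0.457, 0.543, -0.002, 0.704]
ft_force: [1.0, -0.1, 0.8]
grip_width: 0.0443
```

Run:
```python
from h import *
a=np.radians(36); plan([.447,-.341,.2],frame([0,0,-1],[np.sin(a),-np.cos(a),0]),n=12)
t=cam("top"); print("cups",pts(t,[(311,128)]),"plates",pts(t,[(253,128)]))
hsv=cv2.cvtColor(t["im"],cv2.COLOR_BGR2HSV); m=(hsv[...,1]<60)&(hsv[...,2]>130)
```

```text
p0 [0.4945 0.1878 0.264 ] q [-0.24  0.19  2.06  0.95  0.79 -0.19] rows 12 t 17.3
[-1.93, -3.11, 2.55] [0.019, -0.008, -0.058]
[-1.73, -3.16, 2.62] [0.019, -0.008, -0.058]
[-1.52, -3.21, 2.69] [0.019, -0.008, -0.058]
[-1.32, -3.24, 2.77] [0.019, -0.008, -0.058]
[-1.11, -3.25, 2.84] [0.019, -0.008, -0.058]
[-0.9, -3.26, 2.91] [0.019, -0.008, -0.058]
[-0.69, -3.25, 2.97] [0.019, -0.008, -0.058]
[-0.48, -3.22, 3.04] [0.019, -0.008, -0.058]
[-0.27, -3.19, 3.1] [0.019, -0.008, -0.058]
[-0.06, -3.14, 3.16] [0.019, -0.008, -0.058]
[0.14, -3.07, 3.22] [0.019, -0.008, -0.058]
[0.34, -3.0, 3.28] [0.019, -0.008, -0.058]
cups [[ 0.74525847 -0.12735155  0.14281391]] plates [[0.77332562 0.02485266 0.04754001]]
```

arm_command(plan=[[-1.9,-3.1,2.5,0.019,-0.008,-0.058,6],[-1.7,-3.2,2.6,0.019,-0.008,-0.058,6],[-1.5,-3.2,2.7,0.019,-0.008,-0.058,6],[-1.3,-3.2,2.8,0.019,-0.008,-0.058,6],[-1.1,-3.2,2.8,0.019,-0.008,-0.058,6],[-0.9,-3.3,2.9,0.019,-0.008,-0.058,6],[-0.7,-3.2,3.0,0.019,-0.008,-0.058,6],[-0.5,-3.2,3.0,0.019,-0.008,-0.058,6],[-0.3,-3.2,3.1,0.019,-0.008,-0.058,6],[-0.1,-3.1,3.2,0.019,-0.008,-0.058,6],[0.1,-3.1,3.2,0.019,-0.008,-0.058,6],[0.3,-3.0,3.3,0.019,-0.008,-0.058,6]])

```text
time: 18.85
position: [0.451, -0.3495, 0.1959]
tool_rot: [0.317, 0.634, -0.323, 0.627]
ft_force: [-0.0, 0.7, 0.6]
grip_width: 0.0596
```

```bash
cat >> h.py <<'E'
def lidknob(c,near=None):
    b,_=blobs(c,(18,120,70),(36,255,255),30); return b
E
python3 - <<'E'
from h import *
p,M=where(); a=np.radians(36); plan([.447,-.341,.12],frame([0,0,-1],[np.sin(a),-np.cos(a),0]),n=1)
w=cam("wrist"); np.save("w10.npy",w,allow_pickle=True); cv2.imwrite("pics/w10.png",w["im"])
print("yel",lidknob(w)); print("blue",blobs(w,(95,110,40),(130,255,255),200)[0]); print("pred knob top, tub rim",proj(w,[[.447,-.342,.036],[.5965,-.2405,.08]]))
E
```

```text
t 18.85 p [ 0.451  -0.3495  0.1959] F [-0.   0.7  0.6] w 0.0596
p0 [ 0.451  -0.3495  0.1959] q [-0.85  0.46  1.57 -0.01  1.11  0.1 ] rows 1 t 18.85
[7.59, 0.27, -0.88] [0.004, -0.005, 0.012]
yel [([270.9, 186.9], [261, 176, 20, 23, 363]), ([151.0, 297.0], [144, 268, 22, 53, 503]), ([403.0, 297.2], [389, 268, 22, 53, 501]), ([375.5, 341.6], [195, 329, 338, 22, 4796])]
blue [([271.2, 181.7], [226, 138, 91, 89, 5894])]
pred knob top, tub rim [[269.08394641 189.1701738 ]
 [274.23915419 -11.17414571]]
```

View pics/w10.png

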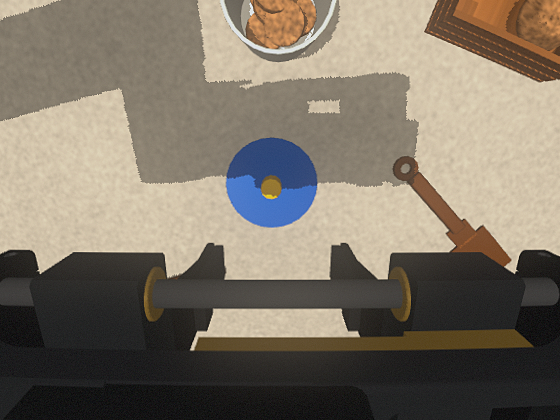

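Run:
```python
from h import *
w=np.load("w10.npy",allow_pickle=True).item()
m=cv2.inRange(cv2.cvtColor(w["im"],cv2.COLOR_BGR2HSV),(95,110,40),(130,255,255)); ct=max(cv2.findContours(m,0,1)[0],key=cv2.contourArea)
e=cv2.fitEllipse(ct); print(e); C=plane(w,[e[0]],.010)[0]; print("lid centre disc",C)
K=pts(w,[(271,184)])[0]; print("knob top depth",K,"knob centre",plane(w,[(271,184.5)],.036)); t=cam("top")
b=blobs(t,(20,100,80),(36,255,255),20)[0]; print(b); bb=[x for x in b if 370<x[0][0]<410][0]
print("tri knob",tri(w,[(271,184.5)],t,[bb[0]]), "disc depth z",pts(w,[(250,195),(290,195)])[:,2])
a=np.radians(36); plan([C[0],C[1],.0],frame([0,0,-1],[np.sin(a),-np.cos(a),0]),n=1)
```

```text
((271.198486328125, 182.02723693847656), (88.13721466064453, 89.44775390625), 104.447021484375)
lid centre disc [ 0.45036925 -0.34177915  0.01      ]
knob top depth [ 0.45290424 -0.34033549  0.03540976] knob centre [[ 0.4525543  -0.34060561  0.036     ]]
[]Traceback (most recent call last):
  File "<stdin>", line 6, in <module>
IndexError: list index out of range
```

arm_command(plan=[[5,0.4,-0.7,0.004,-0.005,0.012,6],[5,0,0,0,0,0,6],[4,0,0,0,0,0,6],[1.5,0,0,0,0,0,6],[0,0,0,0,0,0,6]])

```text
time: 19.58
position: [0.4546, -0.3405, 0.0331]
tool_rot: [0.323, 0.63, -0.318, 0.631]
ft_force: [-0.3, -0.0, -0.4]
grip_width: 0.0599
```

Run:
```python
from h import *
a=np.radians(36); plan([.4507,-.3415,-.004],frame([0,0,-1],[np.sin(a),-np.cos(a),0]),n=1)
p,M=where(); w=cam("wrist"); g=w["im"]
m=cv2.inRange(cv2.cvtColor(g,cv2.COLOR_BGR2HSV),(18,110,50),(36,255,255)); m[262:]=0; ys,xs=np.nonzero(m); print(len(xs),xs.mean(),ys.min(),ys.max(), xs.min(),xs.max())
T=(pts(w,np.c_[xs,ys])-p)@M*1e3; print(np.median(T,0),np.percentile(T[:,2],[2,98]),np.percentile(T[:,0],[5,50,95]))
print("knob top px pred",proj(w,[[.4507,-.3415,.036]]))
m=cv2.inRange(cv2.cvtColor(g,cv2.COLOR_BGR2HSV),(95,110,30),(130,255,255)); ys,xs=np.nonzero(m); T=(pts(w,np.c_[xs,ys])-p)@M*1e3; print("disc",np.percentile(T[:,2],[0.5,99.5]),T[:,1].max())
```

```text
p0 [ 0.4546 -0.3405  0.0331] q [-0.84  0.69  1.71  0.01  0.74  0.09] rows 1 t 19.57
[3.7, -0.4, -0.15] [0.002, -0.001, -0.007]
t 19.57 p [ 0.4546 -0.3405  0.0331] F [-0.3 -0.  -0.4] w 0.0599
990 272.9161616161616 229 261 255 290
[-1.0638272  -0.14068768 -1.48673074] [-11.87249202   8.64806407] [-2.54843315 -1.0638272  18.60115153]
knob top px pred [[272.89197287 254.65151341]]
disc [-53.97307019  49.89685121] 75.95751872329117
```

arm_command(plan=[[1.5,-0.3,-0.15,0,0,-0.006,6],[1.3,0,0,0,0,0,5],[0.6,0,0,0,0,0,4.5],[0.3,0,0,0,0,0,4],[0,0,0,0,0,0,4]], grip_force=20)

```text
time: 20.25
position: [0.4538, -0.3437, -0.0021]
tool_rot: [0.32, 0.628, -0.321, 0.633]
ft_force: [-1.0, 0.3, -0.0]
grip_width: 0.0412
```

Run:
```python
from h import *
p,M=where(); w=cam("wrist"); print(M[:,0].round(4))
g=cv2.cvtColor(w["im"],cv2.COLOR_BGR2HSV); m=cv2.inRange(g,(18,110,50),(36,255,255)); m[262:]=0; ys,xs=np.nonzero(m); print(len(xs),ys.min(),xs.min(),xs.max())
for r in range(ys.min(),ys.min()+3):print(toolpt(w,(xs[ys==r].mean(),r),p[2]-.036,p,M)*1e3)
T=(pts(w,np.c_[xs,ys])-p)@M*1e3; print(np.percentile(T[:,2],[2,98]),np.percentile(T[:,0],[5,50,95]))
```

```text
t 20.25 p [ 0.4538 -0.3437 -0.0021] F [-1.   0.3 -0. ] w 0.0412
[ 0.0058 -0.0051 -1.    ]
510 245 250 288
[-38.07847193  17.08274128  -3.027447  ]
[-38.07847193  16.55072477  -2.78320069]
[-38.07847193  16.01712584  -3.28191665]
[-13.28483473   6.08884957] [-33.63737771 -23.33641041 -14.00684618]
```

Run:
```python
from h import *
a=np.radians(36); plan([.4507,-.3415,-.004],frame([0,0,-1],[np.sin(a),-np.cos(a),0]),n=1)
p,M=where(); w=cam("wrist"); g=cv2.cvtColor(w["im"],cv2.COLOR_BGR2HSV); m=cv2.inRange(g,(18,110,50),(36,255,255)); m[262:]=0; ys,xs=np.nonzero(m)
T=(pts(w,np.c_[xs,ys])-p)@M*1e3; s=(T[:,0]>-32)&(T[:,0]<-13)&(T[:,1]<25); X=T[s][:,1:]
A=np.c_[2*X,np.ones(len(X))]; q=np.linalg.lstsq(A,(X**2).sum(1),rcond=None)[0]; print("circle",q[:2],np.sqrt(q[2]+q[:2]@q[:2]),s.sum(),X.max(0))
```

```text
p0 [ 0.4539 -0.3438 -0.0019] q [-0.84  0.75  1.72  0.    0.66  0.09] rows 1 t 20.3
[0.2, -0.13, -0.38] [0.002, 0.008, -0.002]
t 20.3 p [ 0.4539 -0.3438 -0.0019] F [0.8 0.3 0.3] w 0.0407
circle [-4.33843428 -4.07516842] 11.462512697852356 451 [7.78222249 7.44012757]
```

arm_command(plan=[[0.2,-0.4,-0.4,0,0.008,-0.002,4],[0,0,0,0,0,0,4],[0,0,0,0,0,0,2],[0,0,0,0,0,0,1.5],[0,0,0,0,0,0,1.5],[0,0,0,0,0,0,1.5]], grip_force=25)

```text
time: 21.1
position: [0.4482, -0.3432, -0.0033]
tool_rot: [0.32, 0.63, -0.32, 0.631]
ft_force: [0.1, 0.4, -0.4]
grip_width: 0.0233
```

arm_command(plan=[[-1,0,0,0,0,0,1.5],[-4,0,0,0,0,0,1.5],[-5,0,0,0,0,0,1.5],[-5,0,0,0,0,0,1.5],[-3,3,0,0,0,0,1.5],[0,0,0,0,0,0,1.5]])

```text
time: 21.85
position: [0.4729, -0.3252, 0.1846]
tool_rot: [0.32, 0.63, -0.321, 0.631]
ft_force: [-0.2, 0.5, -1.0]
grip_width: 0.023
```

```bash
cat >> h.py <<'E'
def rimfit(c,ctr,zr=.08):
    # depth points near rim height around an expected centre, circle fit of outer edge
    uu,vv=np.meshgrid(np.arange(0,560),np.arange(0,300)); uv=np.c_[uu.ravel(),vv.ravel()]; uv=uv[c["d"][uv[:,1],uv[:,0]]>.02]; P=pts(c,uv)
    s=(abs(P[:,2]-zr)<.003)&(np.hypot(P[:,0]-ctr[0],P[:,1]-ctr[1])<.075); X=P[s][:,:2]
    for k in range(6):
        q=np.linalg.lstsq(np.c_[2*X,np.ones(len(X))],(X**2).sum(1),rcond=None)[0]; r=np.hypot(*(X-q[:2]).T); rr=np.median(r); X=X[abs(r-rr)<.004]
    an=np.degrees(np.arctan2(*(X-q[:2]).T[::-1])); return q[:2],rr,len(X),np.histogram(an,8,(-180,180))[0]
E
python3 - <<'E'
from h import *
p,M=where(); w=cam("wrist"); np.save("w11.npy",w,allow_pickle=True); cv2.imwrite("pics/w11.png",w["im"])
print("M x",M[:,0].round(4)); print("wrist rim",rimfit(w,(.5965,-.2405)))
t=cam("top"); print("top rim",rimfit(t,(.5965,-.2405)))
b,l=blobs(w,(95,110,40),(130,255,255),200); print(b)
i=[x for x in range(1,l.max()+1) if (l==x).sum()>1000][0]; ys,xs=np.nonzero(l==i); T=(pts(w,np.c_[xs,ys])-p)@M*1e3
s=(T[:,0]>-60)&(T[:,0]<20); A=np.c_[T[s][:,1:],np.ones(s.sum())]; q=np.linalg.lstsq(A,T[s][:,0],rcond=None)[0]; print("lid plane x=",q,"z ext",np.percentile(T[s][:,2],[.3,99.7]),"y max",np.percentile(T[s][:,1],99.7))
E
```

```text
t 21.85 p [ 0.4729 -0.3252  0.1846] F [-0.2  0.5 -1. ] w 0.023
M x [ 0.0011 -0.0011 -1.    ]
wrist rim (array([ 0.59780338, -0.24301164]), np.float64(0.04749529639614696), 1162, array([193, 202, 227, 115,   0,   0, 213, 212]))
top rim (array([ 0.59750316, -0.2410264 ]), np.float64(0.04758478427302529), 130, array([16, 15, 21, 14, 17, 16, 14, 17]))
[([276.9, 213.3], [185, 162, 185, 110, 12877]), ([276.9, 320.0], [250, 308, 55, 26, 1299])]
lid plane x= [ 2.40643964e-03 -5.02485079e-04 -1.22009817e+01] z ext [-51.41140022  53.29942621] y max 53.70954851054165
```

Run:
```python
from h import *
w=np.load("w11.npy",allow_pickle=True).item(); p,M=where()
m=cv2.inRange(cv2.cvtColor(w["im"],cv2.COLOR_BGR2HSV),(95,110,40),(130,255,255)); ct=max(cv2.findContours(m,0,1)[0],key=cv2.contourArea)[:,0]
ct=ct[ct[:,1]<235]; X=np.array([toolpt(w,u,-.0122,p,M)[1:] for u in ct])*1e3
for k in range(5):
    q=np.linalg.lstsq(np.c_[2*X,np.ones(len(X))],(X**2).sum(1),rcond=None)[0]; r=np.hypot(*(X-q[:2]).T); X=X[abs(r-np.median(r))<1.5]
print("lid centre tool y,z",q[:2],np.median(r),len(X))
c=np.array([-.0082,q[0]/1e3,q[1]/1e3]); a=np.radians(36); Mt=frame([0,0,-1],[np.sin(a),-np.cos(a),0])
tgt=np.array([.5977,-.242,.080]); print("TCP seat",tgt-Mt@c)
pl=tgt-Mt@c; plan([pl[0],pl[1],.11],Mt,n=1); plan([pl[0],pl[1],.15],Mt)
```

```text
t 21.95 p [ 0.4701 -0.3246  0.1815] F [-0.6  0.  -1.2] w 0.0233
lid centre tool y,z [1.21264354 2.99862857] 54.677706796332416 224
TCP seat [ 0.5949564  -0.24028683  0.0718    ]
p0 [ 0.4701 -0.3246  0.1815] q [-0.8   0.48  1.59 -0.    1.08  0.14] rows 1 t 21.95
[7.12, 15.07, 0.56] [0.0, -0.005, 0.002]
p0 [ 0.4701 -0.3246  0.1815] q [-0.8   0.48  1.59 -0.    1.08  0.14] rows 3 t 21.95
[1.04, 5.02, 0.18] [0.0, -0.002, 0.001]
[1.04, 5.02, 0.18] [0.0, -0.002, 0.001]
[1.05, 5.02, 0.17] [0.0, -0.002, 0.001]
```

```bash
cat >> h.py <<'E'
def lidc():
    p,M=where(); w=cam("wrist"); m=cv2.inRange(cv2.cvtColor(w["im"],cv2.COLOR_BGR2HSV),(95,110,40),(130,255,255)); ct=max(cv2.findContours(m,0,1)[0],key=cv2.contourArea)[:,0]
    ct=ct[ct[:,1]<235]; X=np.array([toolpt(w,u,-.0122,p,M)[1:] for u in ct])*1e3
    for k in range(5):
        q=np.linalg.lstsq(np.c_[2*X,np.ones(len(X))],(X**2).sum(1),rcond=None)[0]; r=np.hypot(*(X-q[:2]).T); X=X[abs(r-np.median(r))<1.5]
    print("lid centre tool y,z",q[:2],np.median(r),len(X)); return w,q[:2]/1e3
E
python3 - <<'E'
from h import *
w,q=lidc(); r=rimfit(w,(.5975,-.242)); print(r); t=rimfit(cam("top"),(.5975,-.242)); print(t[0])
c=np.array([-.0082,*q]); a=np.radians(36); Mt=frame([0,0,-1],[np.sin(a),-np.cos(a),0])
pl=np.array([*r[0],.08])-Mt@c; print("seat TCP",pl); plan([pl[0],pl[1],.12],Mt,n=3); where()
E
```

```text
t 21.95 p [ 0.4701 -0.3246  0.1815] F [-0.6  0.  -1.2] w 0.0233
lid centre tool y,z [0.80204013 0.92762693] 53.65821338726602 225
(array([ 0.59770609, -0.24308725]), np.float64(0.047431120419858974), 1146, array([190, 209, 230,  99,   0,   0, 190, 228]))
[ 0.59751458 -0.2410567 ]
seat TCP [ 0.59651198 -0.24280821  0.0718    ]
p0 [ 0.4691 -0.3242  0.1798] q [-0.8   0.48  1.59 -0.    1.08  0.14] rows 3 t 22.05
[1.98, 5.04, 0.31] [-0.0, -0.003, 0.001]
[1.99, 5.03, 0.31] [-0.0, -0.003, 0.001]
[1.99, 5.03, 0.31] [-0.0, -0.003, 0.001]
t 22.05 p [ 0.4691 -0.3242  0.1798] F [-0.5  0.8 -0.9] w 0.0231
```

arm_command(plan=[[1,5,0.3,0,-0.003,0,1.5],[1,5,0.3,0,-0.003,0,1.5],[1.5,5,0.3,0,0,0,1.5],[1.5,0,0,0,0,0,1.5],[0,0,0,0,0,0,1.5],[0,0,0,0,0,0,1.5]])

```text
time: 22.8
position: [0.5902, -0.2435, 0.1181]
tool_rot: [0.324, 0.636, -0.324, 0.621]
ft_force: [-0.8, -0.3, -0.4]
grip_width: 0.023
```

Run:
```python
from h import *
a=np.radians(36); Mt=frame([0,0,-1],[np.sin(a),-np.cos(a),0])
w,q=lidc(); plan([.597,-.2418,.0718],Mt,n=1)
```

```text
t 22.8 p [ 0.5902 -0.2435  0.1181] F [-0.8 -0.3 -0.4] w 0.023
lid centre tool y,z [0.72774781 0.94298966] 53.716157029130486 224
p0 [ 0.5899 -0.2435  0.1181] q [-0.56  0.65  1.45 -0.    1.06  0.39] rows 1 t 22.85
[4.61, 0.73, 0.36] [-0.009, -0.02, 0.011]
```

arm_command(plan=[[1,0.7,0.4,-0.009,-0.02,0.011,1.5],[0.8,0,0,0,0,0,1.5],[0,0,0,0,0,0,1.5],[0,0,0,0,0,0,1.5]])

```text
time: 23.35
position: [0.5964, -0.2461, 0.1019]
tool_rot: [0.322, 0.628, -0.323, 0.63]
ft_force: [0.5, -0.1, -0.7]
grip_width: 0.0233
```

Run:
```python
from h import *
a=np.radians(36); Mt=frame([0,0,-1],[np.sin(a),-np.cos(a),0])
plan([.597,-.2418,.0718],Mt,n=1); w=cam("wrist"); print(rimfit(w,(.5975,-.242)))
```

```text
p0 [ 0.5964 -0.2461  0.1019] q [-0.56  0.67  1.47 -0.    1.    0.38] rows 1 t 23.35
[3.01, 0.3, -0.33] [-0.005, 0.003, -0.001]
(array([ 0.59828421, -0.2428554 ]), np.float64(0.0484782775683756), 245, array([  0,   0,   0,   0, 126, 119,   0,   0]))
```

arm_command(plan=[[0.8,0.3,-0.3,0,0.003,0,1.5],[0.6,0,0,0,0,0,1.5],[0,0,0,0,0,0,1.5],[0,0,0,0,0,0,1.5]])

```text
time: 23.9
position: [0.5973, -0.2415, 0.0872]
tool_rot: [0.323, 0.629, -0.322, 0.629]
ft_force: [-0.0, 0.3, -0.8]
grip_width: 0.0232
```

Run:
```python
from h import *
a=np.radians(36); Mt=frame([0,0,-1],[np.sin(a),-np.cos(a),0])
plan([.597,-.242,.0718],Mt,n=1)
```

```text
p0 [ 0.5973 -0.2415  0.0872] q [-0.56  0.69  1.48  0.    0.98  0.39] rows 1 t 23.9
[1.54, -0.05, 0.02] [-0.005, 0.0, -0.001]
```

Centred; plug underside is about 9 mm above the rim. Lowering gently.

arm_command(plan=[[0.4,0,0,0,0,0,1.5],[0.4,0,0,0,0,0,1.5],[0.3,0,0,0,0,0,1.5],[0,0,0,0,0,0,1.5]])

```text
time: 24.4
position: [0.5974, -0.2416, 0.0755]
tool_rot: [0.323, 0.629, -0.322, 0.63]
ft_force: [0.1, 0.8, -0.9]
grip_width: 0.0232
```

arm_command(plan=[[0.2,0,0,0,0,0,1.5],[0.1,0,0,0,0,0,1.5],[0,0,0,0,0,0,1.5]])

```text
time: 24.78
position: [0.5975, -0.2417, 0.0724]
tool_rot: [0.323, 0.629, -0.322, 0.63]
ft_force: [-0.5, 0.2, -0.4]
grip_width: 0.0232
```

arm_command(plan=[[0.1,0,0,0,0,0,1.5],[0,0,0,0,0,0,1.5]])

```text
time: 25.02
position: [0.5976, -0.2418, 0.0715]
tool_rot: [0.323, 0.629, -0.322, 0.63]
ft_force: [0.1, -0.2, -0.5]
grip_width: 0.0232
```

arm_command(plan=[[0,0,0,0,0,0,2.6],[0,0,0,0,0,0,3.5],[0,0,0,0,0,0,4],[0,0,0,0,0,0,4.5],[-1,0,0,0,0,0,5],[-3,0,0,0,0,0,5],[-4,-1,0,0,0,0,5],[-5,-3,0,0,0,0,5],[-3,-4,0,0,0,0,5],[0,0,0,0,0,0,5]])

```text
time: 26.28
position: [0.5322, -0.2902, 0.2401]
tool_rot: [0.321, 0.627, -0.322, 0.632]
ft_force: [0.2, 0.4, -0.4]
grip_width: 0.0498
```

Run:
```python
from h import *
where(); w=cam("wrist"); t=cam("top"); s=cam("scene")
cv2.imwrite("pics/f.png",np.hstack([cv2.resize(w["im"][0:300,100:460],(400,333)),cv2.resize(s["im"][100:325,170:440],(400,333))]))
for n,c in(("w",w),):
    uu,vv=np.meshgrid(np.arange(100,450),np.arange(0,235)); uv=np.c_[uu.ravel(),vv.ravel()]; P=pts(c,uv); b=cv2.inRange(cv2.cvtColor(c["im"],cv2.COLOR_BGR2HSV),(95,110,30),(130,255,255))[uv[:,1],uv[:,0]]>0
    B=P[b&(P[:,2]>.06)]; q=np.linalg.lstsq(np.c_[B[:,:2]-B[:,:2].mean(0),np.ones(len(B))],B[:,2],rcond=None)[0]; print("lid top plane slopes",q[:2],"z",q[2],len(B))
    m=np.zeros((420,560),np.uint8); k=uv[b]; m[k[:,1],k[:,0]]=1; ct=max(cv2.findContours(m,0,1)[0],key=cv2.contourArea); e=cv2.fitEllipse(ct); print("lid ctr",plane(c,[e[0]],.084),e[1])
    # tub wall foot / body: white points below rim
root=np.load("root.npy"); M,x,y,z=pegframe(np.radians(49.6),root)
for nm,c in(("top",t),("scene",s)):
    print(nm,"handle in peg frame",((pts(c,proj(c,[root-.04*x+.012*z,root-.09*x+.012*z,root-.17*x+.004*z]))-root)@np.c_[x,y,z]*1e3).round(1).tolist())
    print(" lid ctr",pts(c,proj(c,[[.5975+.03,-.242-.02,.084]])))
```

```text
t 26.27 p [ 0.5322 -0.2902  0.2401] F [ 0.2  0.4 -0.4] w 0.0498
lid top plane slopes [-0.00880264 -0.00662294] z 0.08427479024167182 8352
lid ctr [[ 0.59998818 -0.24146221  0.084     ]] (103.40325927734375, 107.2290267944336)
top handle in peg frame [[-37.4, -0.4, 17.6], [-89.8, -0.0, 12.4], [-171.1, 0.1, 2.1]]
 lid ctr [[ 0.62691807 -0.26135511  0.08769573]]
scene handle in peg frame [[-41.3, 2.6, 9.9], [-88.4, -3.0, 14.4], [-169.5, -0.9, 4.7]]
 lid ctr [[ 0.62747392 -0.26198999  0.0839567 ]]
```

View pics/f.png

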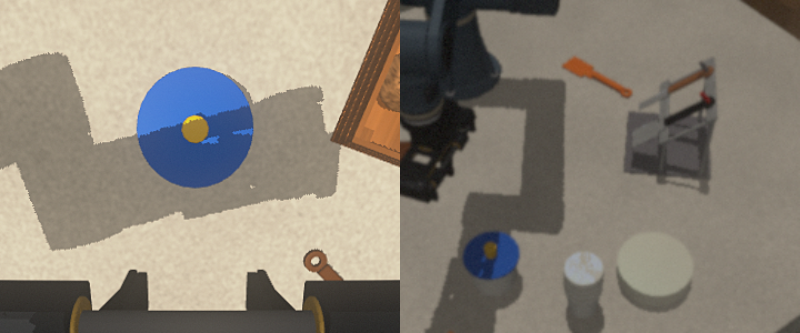

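```bash
python3 -c "
from h import *
where(); workorder.hand_in(); where()"
```

```text
t 26.43 p [ 0.5324 -0.2871  0.236 ] F [-0.7  0.4  0.3] w 0.0499
the job is handed in; nothing more can be done
the job is handed in; nothing more can be done
```

The server is hanging on the red peg and the lid is on the tub. I handed the job in at 26.4 s of the 64 s allowed; the hand-in reports no verdict.

**Server:** I picked it up by the handle, lined it up by looking at the peg through its eye, and slid it down to the bars. The wrist view after release showed it lying flat along the slope, with the handle top 11.5 mm and the ring top 7.3 mm above the bars, and within about 0.5 mm sideways. I took the blade resting at the lower bar from coarser top and scene depth readings.

**Lid:** I lifted it by the knob and lowered it into the tub without any noticeable contact force. Afterwards its top measured 84.3 mm high, where 84 mm means seated, and it was level to about 0.01 rad. Its centre was about 2 mm from where I measured the tub's rim.

**Disagreements:**
- **Fingertips:** The finger ends sit about 19 mm short of the reported TCP, unlike the description. My first grasp of the server therefore closed above the handle; it touched nothing, and I corrected the height.
- **Rim position:** The wrist and top cameras differed by about 2 mm on the tub rim, so I aimed at the average.
- **Server depth:** The top and scene readings on the hung server scattered by 3–6 mm, so I relied on the wrist view.
- **Server and knob heights:** Two-view checks of height did not work for either. The server eye came out about 16 mm too low, and the arm hid the knob from the top camera, so I used the depth readings instead.

The knife, plates and cups looked undisturbed in the last picture; I did not measure them again.

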